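# Reassemble the sectioned head model

### The job

Reassemble the desk model of the head on its dark oval wooden base, wherever the base stands: lay the largest slice on the base first, then the middle slice, then the smallest slice, and the domed crown last. Centre every piece over the base and line up the long direction of each slice with that of the base (either way round); let go of each piece before fetching the next. Leave the pill jar, the penlight and the reflex hammer where they are.

Things in the scene. Friction and masses are not known exactly. Their poses are not given: they have to be found in the camera images.
- base_top (a point): fixed dark wooden oval base with a black rubber inlay, straight long sides and half-round ends, 114 mm long (its x axis), 86 mm wide (y), 14 mm high. Point: centre of its flat top, 14 mm above the desk; z up. The model is built on it
- slice1_center (a point): loose (largest) flat slab of the head model, cream, straight long sides and half-round ends (same either way round), a printed brain section on its flat top; 94 mm long (its x axis), 68 mm wide (y), 22 mm thick, about 170 g. Point: its centre, half-way up; z up
- slice2_center (a point): loose (middle) flat slab of the head model, cream, straight long sides and half-round ends (same either way round), a printed brain section on its flat top; 80 mm long (its x axis), 58 mm wide (y), 20 mm thick, about 120 g. Point: its centre, half-way up; z up
- slice3_center (a point): loose (smallest) flat slab of the head model, cream, straight long sides and half-round ends (same either way round), a printed brain section on its flat top; 66 mm long (its x axis), 48 mm wide (y), 20 mm thick, about 80 g. Point: its centre, half-way up; z up
- crown_mid (a point): loose crown of the head model, cream, round, 40 mm in diameter and 22 mm high, upright sides for the lower 12 mm and a smooth dome above, flat underside, about 40 g. Point: on its axis, half-way up; z up
- jar_mid (a point): bystander: amber pill jar with white cap, 40 mm in diameter, 62 mm high, standing loose. Point: half-way up its axis
- penlight_mid (a point): bystander: loose aluminium penlight lying flat, 132 mm long (x axis), 13 mm wide and high. Point: middle of its body
- hammer_mid (a point): bystander: loose reflex hammer lying flat, about 165 mm long (x axis, rubber head 34 mm wide at +x, handle at -x), 12 mm high. Point: middle of its shaft

How it is judged:
On the way, in this order (a step that is already met when the one before it is completed fails the run):
1. largest slice on the base, let go (horizontal distance between slice1_center and base_top below 0.01 m and height (world z) of slice1_center between 0.021 and 0.029 m and angle between slice1_center's own z axis and vertical below 0.08 rad and angle between the x axis of slice1_center and the x axis of base_top, either way round below 0.2 rad and contact force between the fingers and slice1 below 0.1 N), for 0.2 s.
2. middle slice on the largest, let go (horizontal distance between slice2_center and base_top below 0.01 m and height (world z) of slice2_center between 0.042 and 0.05 m and angle between slice2_center's own z axis and vertical below 0.08 rad and angle between the x axis of slice2_center and the x axis of base_top, either way round below 0.2 rad and contact force between the fingers and slice2 below 0.1 N), for 0.2 s.
3. smallest slice on the middle one, let go (horizontal distance between slice3_center and base_top below 0.01 m and height (world z) of slice3_center between 0.062 and 0.07 m and angle between slice3_center's own z axis and vertical below 0.08 rad and angle between the x axis of slice3_center and the x axis of base_top, either way round below 0.2 rad and contact force between the fingers and slice3 below 0.1 N), for 0.2 s.
4. domed crown on top, let go (horizontal distance between crown_mid and base_top below 0.01 m and height (world z) of crown_mid between 0.083 and 0.091 m and angle between crown_mid's own z axis and vertical below 0.08 rad and contact force between the fingers and crown below 0.1 N), for 0.2 s.
At the end, for the whole second after the job is handed in: From the base upwards: largest, middle, smallest slice, crown, each lying flat on the one below (height within 4 mm, tilt under 0.08 rad), its centre within 10 mm of the base's centre seen from above, the slices' long axes within 0.2 rad of the base's; all released and at rest (all of step 1 and all of step 2 and all of step 3 and all of step 4 and linear speed of each of slice1, slice2, slice3, crown below 0.02 m/s); the robot touches nothing.
It fails at once if the pill jar is moved more than 30 mm (distance of jar_mid from where it was at the start of the episode above 0.03 m).
It fails at once if the penlight is moved more than 30 mm (distance of penlight_mid from where it was at the start of the episode above 0.03 m).
It fails at once if the reflex hammer is moved more than 30 mm (distance of hammer_mid from where it was at the start of the episode above 0.03 m).
It also fails if it takes over 122 s, if anything falls off the work surface, if the arm or the gripper's body presses on something with over 40 N, if the wrist force passes 120 N, or if a joint passes its speed limit or range.

### The arm

A 6-joint arm with a two-finger parallel gripper is mounted at the origin on the work surface. World frame = base frame: x ahead of the robot, y to its left, z up, the work surface at z = 0. Lengths are in m, angles in rad, forces in N, time in s.
With the tool pointing down it reaches from about 0.25 to 0.725 m from the base axis. Payload 4 kg.
Tool frame: the origin (TCP) lies midway between the tips of the shut fingers; the grasp point (between the pads) lies 19 mm behind it (bot.grasp_offset is the distance from the TCP to the grasp point, in m); z points along the fingers, y is the direction in which the jaws open and shut (so a half turn about z gives the same grasp; the last joint's range is limited). The gripper opens to 85 mm and grips with 20 to 120 N. Pads are 22 mm wide; open, the fingers measure 114 mm over their backs; the gripper's body (76 mm by 85 mm) begins 54 mm behind the grasp point. The pads swing forward as they close: fully open they stand 13 mm farther back than shut.
Start: joints at [-1.159, 0.241, 0.005, 1.335, 0, 1.571], TCP at [0.2, -0.458, 0.231] pointing down, gripper open.
Joint ranges: [-2.72, 2.72], [-1.05, 1.87], [-1.09, 1.28], [-1.99, 2.15], [-1.42, 1.44], [-3.14, 3.14]. Speed limits (rad/s): [2.79, 2.79, 3.14, 3.14, 3.14, 3.14].

### API

Orientations are given as a unit quaternion [x, y, z, w].
In Python, from workcell import sensors, optics, bot gives the robot as it stands.
- The arm moves only by the tool apply_moves, never from a script. Its argument "plan" is one flat list of numbers, 6 for each row, row after row: the shift along the tool's x, y, z in m, then the turn, a rotation vector about the tool's x, y, z in rad. In form: [tx, ty, tz, ax, ay, az, tx, ty, tz, ax, ay, az, ...]. A call has 1 to 12 rows; each row is the pose to reach, as a shift and turn from the pose commanded when the call began, along the tool's axes at that moment; what a row does not reach only later rows make up. A row lasts 1/12 s, in which the tool goes at most 41.7 mm and 7.16 degrees, less where a joint would pass 70% of its speed; a pose out of reach is approached as far as the arm can. A call with a gripper value outside its range is refused whole. "grip" is the finger opening in m, from 0 to 0.0854, set as the call begins (left out, the last holds). The fingers move at their own pace and stop on an object; the grip force is fixed at half the most. Time passes only in rows, so rows that repeat a pose let the fingers close. It gives the time, the measured TCP pose, the force and the opening at its end, in the units of the state.
- sensors.get_obs(): the state, without advancing time (a new reading comes with each control period).
- optics.camera(name): name is "scene" or "top" or "wrist"; returns a dict with "pixels" (400x640x3 uint8, red, green, blue), "fx", "fy", "cx", "cy" (pixels), "pose" (4x4, takes a point from camera to world coordinates); the wrist camera has in their place "tool_from_camera" (4x4, takes a point from camera to tool coordinates, whose origin is the TCP and whose axes are the flange's). Camera axes: x right, y up, looking along -z (the intrinsics and any distortion apply to the point x, -y, -z); pixel columns grow to the right and rows downward; lengths in m; the calibration is good to about 2 mm. A picture is of the moment at which its call begins: read the wrist's pose just before it. There is no depth.
- bot.job_done(): hands the job in, once; it reports no verdict.
The state is a dict: "clock": time; "joint_pos": joint angles; "joint_vel": joint speeds; "tau": joint torques, N m; "eef_pos": TCP position; "tool_rot": TCP orientation; "ft_force": force on the tool from outside, world axes, zero at the start; "ft_torque": the same for the moment, N m; "grip_width": finger opening in m.
Only numpy, scipy, OpenCV 4.12 (cv2) and the standard library are available. Lean on these libraries where they do the work, as an engineer would, in place of code of your own. Each camera call takes 0.05 s, during which the arm holds its last target.

## Working session

There is one attempt and no reset: what is moved stays moved. The work goes in short steps, Python scripts to look and compute and a tool call to move; the robot and the scene stay as the last step left them, time stands still between calls to the robot, and variables do not carry over. Pictures are saved under pics/ and viewed, and the job is handed in when it is done.

Besides the shell and the picture viewer there is one more tool, called after "Request:" as name(argument=value, ...), one argument or row to a line, values as JSON. apply_moves: Moves the arm, as the interface text tells. Its arguments: {"type":"object","properties":{"plan":{"type":"array","items":{"type":"number"}},"grip":{"type":"number"}},"required":["plan"]}

```bash
mkdir -p pics; ls; python3 - <<'E'
from workcell import sensors, optics, bot
import cv2,numpy as np
o=sensors.get_obs();print(o)
for n in ["scene","top","wrist"]:
    c=optics.camera(n);cv2.imwrite(f"pics/{n}0.png",c["pixels"][:,:,::-1]);print(n,{k:(v.round(4).tolist() if hasattr(v,'round') and not isinstance(v,float) else v) for k,v in c.items() if k!="pixels"})
print(bot.grasp_offset)
E
```

```text
pics
{'clock': 0.0, 'joint_pos': array([-1.15902256e+00,  2.41411172e-01,  3.70272851e-03,  1.33518748e+00,
        7.44596427e-06,  1.57081830e+00]), 'joint_vel': array([-0.00021991,  0.00037911,  0.00132041, -0.0013091 , -0.00055541,
       -0.00046252]), 'tau': array([-1.59419356e-03, -3.72320652e+01,  2.52406311e+01,  1.70013722e-02,
        4.36813423e-06, -3.19273397e-06]), 'eef_pos': array([ 0.1998645 , -0.45762071,  0.23040565]), 'tool_rot': array([ 9.78881766e-01,  2.04424523e-01, -2.10983208e-04, -1.02838702e-03]), 'ft_force': array([-0.28272714,  0.39335236, -0.09561713]), 'ft_torque': array([-0.03717269,  0.01032744, -0.00905611]), 'grip_width': 0.0854498120425499}
scene {'fx': 416.02622571598164, 'fy': 416.02622571598164, 'cx': 321.90485142102904, 'cy': 198.6501128230734, 'pose': [[-0.2209, -0.6784, 0.7006, 1.1393], [0.9751, -0.1409, 0.171, 0.1533], [-0.0173, 0.721, 0.6927, 0.6552], [0.0, 0.0, 0.0, 1.0]]}
top {'fx': 380.7067171606963, 'fy': 380.7067171606963, 'cx': 317.6728489507786, 'cy': 195.4318623084682, 'pose': [[0.0255, 0.9976, -0.064, 0.4849], [-0.9991, 0.0232, -0.0361, -0.0091], [-0.0345, 0.0649, 0.9973, 0.8505], [0.0, 0.0, 0.0, 1.0]]}
wrist {'fx': 349.8342849472089, 'fy': 349.8342849472089, 'cx': 317.94482976603115, 'cy': 201.74601443253334, 'tool_from_camera': [[0.0006, 0.952, 0.306, 0.0789], [1.0, -0.0009, 0.0007, 0.0005], [0.0009, 0.306, -0.952, -0.1435], [0.0, 0.0, 0.0, 1.0]]}
0.0187
```

View pics/top0.png

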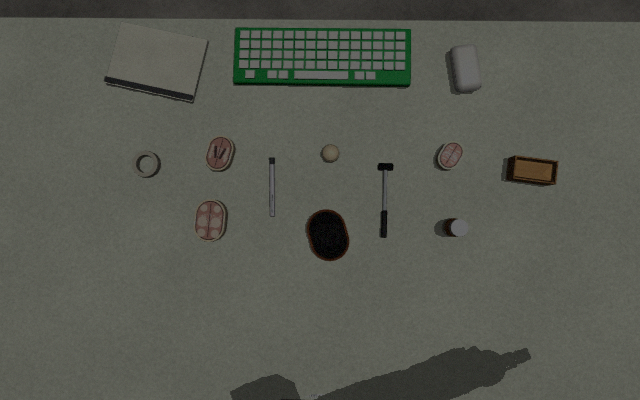

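View pics/scene0.png

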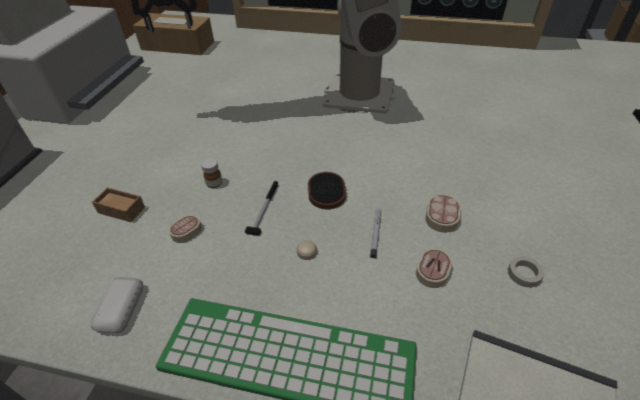

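View pics/wrist0.png

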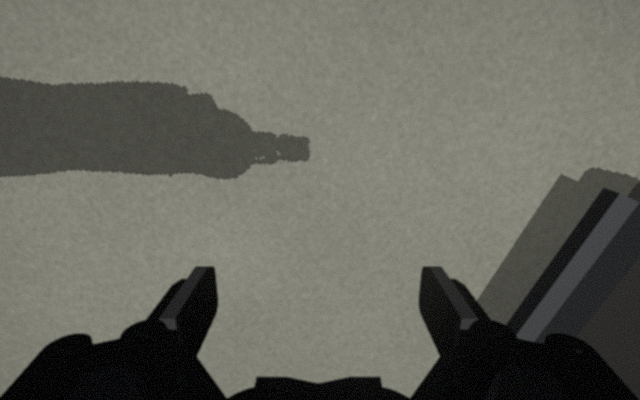

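```bash
python3 - <<'E'
import cv2,numpy as np
a=cv2.imread("pics/top0.png");b=cv2.imread("pics/scene0.png")
t=[cv2.resize(a[y-35:y+35,x-35:x+35],None,fx=3.8,fy=3.8,interpolation=cv2.INTER_NEAREST) for x,y in [(210,220),(220,153),(450,155),(328,235),(330,153),(456,228)]]
m=np.vstack([np.hstack(t[:3]),np.hstack(t[3:])]);m=np.clip(m.astype(float)*1.8,0,255).astype(np.uint8);cv2.imwrite("pics/z0.png",m)
hsv=cv2.cvtColor(a,cv2.COLOR_BGR2HSV)
for x,y in [(210,220),(195,220),(223,215),(328,235),(308,235),(180,250),(330,153),(232,235),(196,232),(450,155)]: print((x,y),a[y,x],hsv[y,x])
E
```

```text
(210, 220) [64 65 84] [ 2 61 84]
(195, 220) [77 83 88] [16 32 88]
(223, 215) [52 60 67] [16 57 67]
(328, 235) [10  4 11] [154 162  11]
(308, 235) [26 33 56] [  7 137  56]
(180, 250) [89 99 96] [39 26 99]
(330, 153) [ 82  98 100] [ 27  46 100]
(232, 235) [88 95 93] [39 19 95]
(196, 232) [60 71 78] [18 59 78]
(450, 155) [70 72 80] [ 6 32 80]
```

View pics/z0.png

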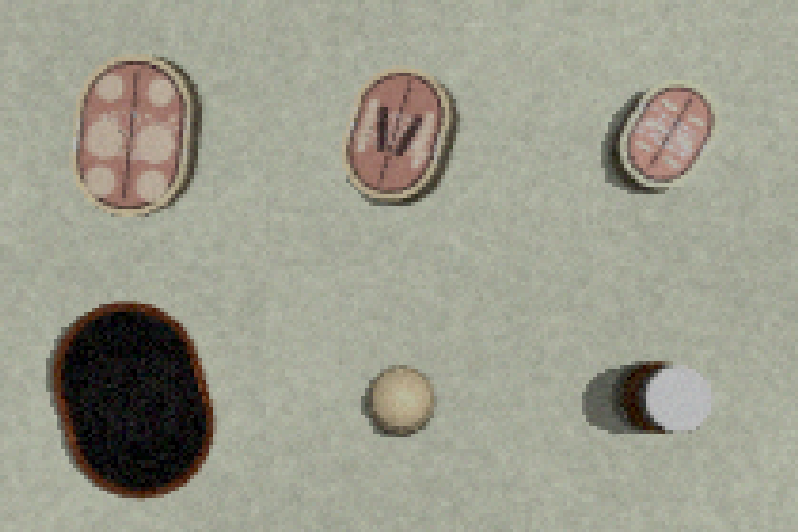

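```bash
cat > h.py <<'E'
import numpy as np,cv2
from scipy.optimize import minimize
from scipy.spatial.transform import Rotation as Rn
DIM={'base':(.114,.086,0,.014),'s1':(.094,.068,0,.022),'s2':(.080,.058,0,.020),'s3':(.066,.048,0,.020),'crown':(.040,.040,0,.012)}
def outline(L,W,n=40):
    r=W/2;d=(L-W)/2;t=np.linspace(-np.pi/2,np.pi/2,n)
    p=np.c_[d+r*np.cos(t),r*np.sin(t)];return np.r_[p,-p]
def proj(P,c,T):
    q=(P-T[:3,3])@T[:3,:3]
    return np.c_[c['cx']+c['fx']*q[:,0]/-q[:,2],c['cy']-c['fy']*q[:,1]/-q[:,2]]
def model(name,x,y,yaw,z0=0):
    L,W,a,b=DIM[name];o=outline(L,W);R=np.array([[np.cos(yaw),-np.sin(yaw)],[np.sin(yaw),np.cos(yaw)]])
    o=o@R.T+[x,y]
    P=np.r_[np.c_[o,np.full(len(o),z0+a)],np.c_[o,np.full(len(o),z0+b)]]
    if name=='crown':
        for h,r in((.016,.0183),(.019,.0145),(.0215,.006)):
            t=np.linspace(0,2*np.pi,30);P=np.r_[P,np.c_[x+r*np.cos(t),y+r*np.sin(t),0*t+z0+h]]
    return P
def mask(img,name):
    im=cv2.GaussianBlur(img,(0,0),.7).astype(float)
    rb=im[...,0]-im[...,2]
    m=rb>5
    if name=='base': m=(rb>14)|(im.max(2)<35)
    return m
U=4
def ray(c,T,u,v,z):
    d=T[:3,:3]@np.array([(u-c['cx'])/c['fx'],-(v-c['cy'])/c['fy'],-1]);o=T[:3,3];return o+d*(z-o[2])/d[2]
def fit(name,views,x0,z0=0):
    """views: list of (cam dict, T world_from_cam, radius px)"""
    data=[]
    for c,T,w in views:
        u,v=proj(np.array([[x0[0],x0[1],z0+.01]]),c,T)[0];u0,v0=int(u)-w,int(v)-w;u0=max(u0,0);v0=max(v0,0)
        sub=c['pixels'][v0:v0+2*w,u0:u0+2*w]
        m=mask(sub,name).astype(np.uint8)
        n,l,s,_=cv2.connectedComponentsWithStats(m)
        k=1+np.argmax(s[1:,4]);m=(l==k).astype(np.uint8)
        cs,_=cv2.findContours(m,cv2.RETR_EXTERNAL,cv2.CHAIN_APPROX_NONE);cv2.drawContours(m,cs,-1,1,-1)
        m=cv2.resize(m.astype(np.float32),None,fx=U,fy=U,interpolation=cv2.INTER_LINEAR)>.5
        data.append((c,T,u0,v0,m))
    def cost(p):
        s=0
        for c,T,u0,v0,m in data:
            q=proj(model(name,p[0]/100,p[1]/100,p[2]/10 if len(p)>2 else 0,z0),c,T)
            q=(q-[u0,v0]+.5)*U-.5
            h=cv2.convexHull((q*16).round().astype(np.int32))
            k=np.zeros(m.shape,np.uint8);cv2.fillConvexPoly(k,h,1,shift=4)
            k=k>0;s+=1-(k&m).sum()/max((k|m).sum(),1)
        return s/len(data)
    best=None
    for yaw in ([0] if name=='crown' else np.arange(4)*np.pi/4):
        p0=[x0[0]*100,x0[1]*100]+([] if name=='crown' else [yaw*10])
        sim=np.array([p0]+[np.array(p0)+np.eye(len(p0))[i]*(2 if i<2 else 4) for i in range(len(p0))])
        r=minimize(cost,p0,method='Nelder-Mead',options=dict(initial_simplex=sim,xatol=.01,fatol=1e-4))
        r=minimize(cost,r.x,method='Nelder-Mead',options=dict(xatol=.005,fatol=1e-5))
        if best is None or r.fun<best.fun:best=r
    p=best.x;yaw=(p[2]/10+np.pi/2)%np.pi-np.pi/2 if len(p)>2 else 0
    return np.array([p[0]/100,p[1]/100,yaw]),best.fun
def wristT(o,c):
    T=np.eye(4);T[:3,:3]=Rn.from_quat(o['tool_rot']).as_matrix();T[:3,3]=o['eef_pos'];return T@c['tool_from_camera']
def togo(o,x,y,z,yawx):
    """tool-frame shift+turn to TCP x,y,z pointing straight down with tool x at yawx (mod pi)"""
    R=Rn.from_quat(o['tool_rot']);best=None
    for k in(0,1):
        t=Rn.from_euler('z',yawx+k*np.pi)*Rn.from_euler('x',np.pi)
        rv=(R.inv()*t).as_rotvec()
        if best is None or np.linalg.norm(rv)<np.linalg.norm(best):best=rv
    return np.r_[R.inv().apply(np.array([x,y,z])-o['eef_pos']),best].round(4)
E
python3 - <<'E'
from h import *
from workcell import optics
c=optics.camera('top');s=optics.camera('scene')
vt=(c,c['pose'],40);vs=(s,s['pose'],45)
for n,px in dict(s1=(210,220),s2=(220,153),s3=(450,155),base=(328,235),crown=(330,153)).items():
    x0=ray(c,c['pose'],*px,.01)[:2]
    for nm,v in(('top',[vt]),('scene',[vs]),('both',[vt,vs])):
        p,f=fit(n,v,x0);print(n,nm,p.round(4),round(f,3))
for n,px in dict(jar=(456,228),pen=(272,187),ham=(385,200)).items():print(n,ray(c,c['pose'],*px,.01))
E
```

```text
s1 top [0.4414 0.3115 0.0555] 0.802
s1 scene [ 0.5486  0.2934 -1.4946] 0.825
s1 both [ 0.5337  0.2967 -1.4441] 0.821
s2 top [ 0.6014  0.2986 -0.4197] 0.86
s2 scene [ 0.6817  0.2794 -1.423 ] 0.829
s2 both [ 0.6822  0.2778 -1.3558] 0.846
s3 top [ 0.6702 -0.3209  0.531 ] 0.893
s3 scene [ 0.7149 -0.2766 -0.954 ] 0.899
s3 both [ 0.691  -0.3031 -0.3322] 0.901
base top [ 0.4534 -0.003   0.2792] 0.018
base scene [ 0.4459 -0.0054  0.2952] 0.102
base both [ 0.453  -0.0029  0.2949] 0.07
crown top [ 0.703  -0.0563  0.    ] 0.956
crown scene [ 0.7153 -0.0187  0.    ] 0.95
crown both [0.7047 0.0008 0.    ] 0.954
jar [ 0.47494689 -0.28141976  0.01      ]
pen [0.55531447 0.12345711 0.01      ]
ham [ 0.53226729 -0.127068    0.01      ]
```

```bash
python3 - <<'E'
s=open('h.py').read()
s=s.replace("    m=rb>5\n","    m=(rb/(im[...,2]+5)+(im[...,0]-im[...,1])/(im[...,1]+5))>.12\n    m=cv2.morphologyEx(m.astype(np.uint8),cv2.MORPH_OPEN,np.ones((3,3),np.uint8))>0\n")
open('h.py','w').write(s)
E
cat > m.py <<'E'
from h import *
from workcell import optics
c=optics.camera('top');s=optics.camera('scene')
vt=(c,c['pose'],32);vs=(s,s['pose'],32)
out=[cv2.cvtColor(x['pixels'],cv2.COLOR_RGB2BGR) for x in (c,s)]
for n,px in dict(s1=(210,220),s2=(220,153),s3=(450,155),base=(328,235),crown=(330,153)).items():
    x0=ray(c,c['pose'],*px,.01)[:2]
    for nm,v in(('top',[vt]),('scene',[vs])):
        p,f=fit(n,v,x0);print(n,nm,p.round(4),round(f,3))
E
python3 m.py
```

```text
s1 top [ 0.4788  0.2585 -0.0625] 0.028
s1 scene [ 0.4757  0.2578 -0.044 ] 0.025
s2 top [ 0.6295  0.2442 -0.2597] 0.036
s2 scene [ 0.6268  0.2434 -0.2599] 0.031
s3 top [ 0.6334 -0.2649 -0.5848] 0.08
s3 scene [ 0.6325 -0.2678 -0.5358] 0.036
base top [ 0.4535 -0.0027  0.2945] 0.019
base scene [ 0.4468 -0.0053  0.2959] 0.104
crown top [ 0.6351 -0.0038  0.    ] 0.053
crown scene [ 0.6327 -0.0048  0.    ] 0.074
```

```bash
cat > g.py <<'E'
import sys
from h import *
from workcell import sensors
o=sensors.get_obs();a=list(map(float,sys.argv[1:]))
print(o['clock'],o['eef_pos'].round(4),Rn.from_quat(o['tool_rot']).as_matrix()[:,0].round(4),'z',Rn.from_quat(o['tool_rot']).as_matrix()[:,2].round(4),o['ft_force'].round(2),o['grip_width'])
print(togo(o,*a))
E
python3 g.py 0.453 -0.003 0.22 0.295
```

```text
0.35 [ 0.2001 -0.4581  0.2311] [0.9164 0.4003 0.    ] z [-2.e-04  5.e-04 -1.e+00] [-0.47 -0.23 -0.1 ] 0.0854622077380639
[ 0.4139 -0.3158  0.0112 -0.0005  0.      0.1168]
```

Request:
apply_moves(
  plan=[0.035,-0.026,0.001,0,0,0.01,0.069,-0.053,0.002,0,0,0.02,0.103,-0.079,0.003,0,0,0.03,0.138,-0.105,0.004,0,0,0.04,0.172,-0.132,0.005,0,0,0.05,0.207,-0.158,0.006,0,0,0.06,0.241,-0.184,0.007,0,0,0.07,0.276,-0.21,0.008,0,0,0.08,0.31,-0.237,0.009,0,0,0.09,0.345,-0.263,0.01,0,0,0.1,0.38,-0.289,0.011,0,0,0.11,0.414,-0.316,0.011,0,0,0.117],
)

```text
clock: 1.35
eef_pos: [0.4437, -0.0193, 0.2206]
tool_rot: [0.989, 0.147, 0.0, 0.0]
ft_force: [0.8, -1.0, 0.4]
grip_width: 0.085
```

Request:
apply_moves(
  plan=[0,0,0,0,0,0,0,0,0,0,0,0,0,0,0,0,0,0,0,0,0,0,0,0],
)

```text
clock: 1.68
eef_pos: [0.4424, -0.0223, 0.2204]
tool_rot: [0.989, 0.146, -0.0, 0.0]
ft_force: [0.7, -0.3, -0.5]
grip_width: 0.0853
```

```bash
cat > w.py <<'E'
import sys
from h import *
from workcell import sensors,optics
name=sys.argv[1];x0=list(map(float,sys.argv[2:4]));z0=float(sys.argv[4]);pic=sys.argv[5]
w=int(sys.argv[6]) if len(sys.argv)>6 else 110
o=sensors.get_obs();c=optics.camera('wrist');T=wristT(o,c)
p,f=fit(name,[(c,T,w)],x0,z0);print(o['clock'],o['eef_pos'].round(4),o['ft_force'].round(2),o['grip_width'].__round__(4),name,p.round(4),round(f,3))
im=cv2.cvtColor(c['pixels'],cv2.COLOR_RGB2BGR)
h=cv2.convexHull(proj(model(name,*p,z0),c,T).astype(np.float32)).round().astype(np.int32)
im=np.clip(im*1.6,0,255).astype(np.uint8)
cv2.polylines(im,[h],True,(0,255,0),1);cv2.imwrite(f'pics/{pic}.png',im)
E
python3 w.py base 0.453 -0.003 0 wb0
```

```text
1.6833 [ 0.4424 -0.0223  0.2204] [ 0.65 -0.26 -0.47] 0.0853 base [ 0.4543 -0.0046  0.3216] 0.034
```

View pics/wb0.png

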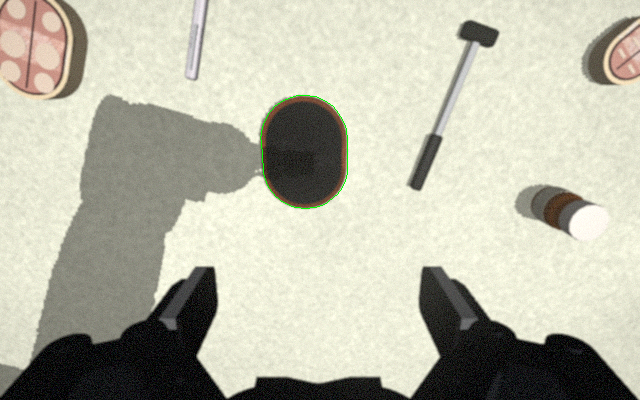

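```bash
python3 g.py 0.477 0.258 0.18 -0.055
```

```text
1.7333 [ 0.4424 -0.0226  0.2205] [ 9.576e-01  2.883e-01 -3.000e-04] z [-3.e-04 -3.e-04 -1.e+00] [-0.41  0.12  0.66] 0.0851837971370448
[ 1.140e-01 -2.588e-01  4.040e-02  2.000e-04  3.000e-04  3.474e-01]
```

Request:
apply_moves(
  plan=[0.012,-0.029,0,0,0,0.04,0.025,-0.058,0,0,0,0.08,0.038,-0.086,0,0,0,0.12,0.051,-0.115,0.005,0,0,0.16,0.063,-0.144,0.01,0,0,0.2,0.076,-0.173,0.015,0,0,0.24,0.089,-0.201,0.02,0,0,0.28,0.101,-0.23,0.03,0,0,0.32,0.114,-0.259,0.04,0,0,0.347,0.114,-0.259,0.04,0,0,0.347,0.114,-0.259,0.04,0,0,0.347,0.114,-0.259,0.04,0,0,0.347],
  grip=0.0854,
)

```text
clock: 2.73
eef_pos: [0.4792, 0.0116, 0.1901]
tool_rot: [1.0, 0.002, -0.001, -0.017]
ft_force: [-0.4, 0.1, 0.0]
grip_width: 0.0855
```

```bash
python3 w.py s1 0.477 0.258 0 ws1; python3 g.py 0.477 0.258 0.06 -0.055
```

```text
2.7333 [0.4792 0.0116 0.1901] [-0.35  0.13  0.02] 0.0855 s1 [ 0.4789  0.2581 -0.0454] 0.036
2.7833 [0.479  0.012  0.1898] [ 1.      0.0044 -0.0021] z [-0.0022  0.0346 -0.9994] [ 0.16 -0.62  0.33] 0.08576243502767122
[-0.0006 -0.2413  0.1383 -0.0346  0.0031  0.0594]
```

View pics/ws1.png

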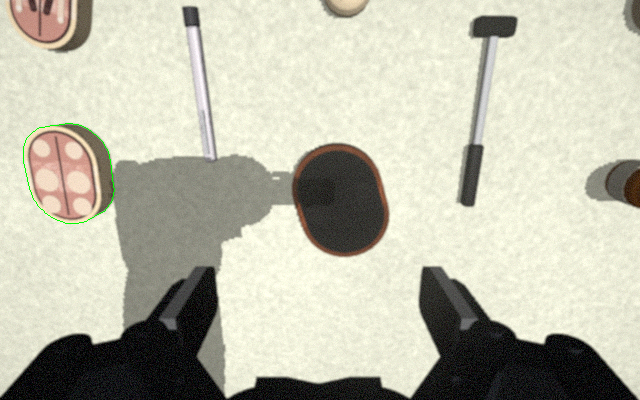

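```bash
python3 -c "
from workcell import sensors
o=sensors.get_obs();print(o['joint_pos'].round(3),o['joint_vel'].round(3))"; python3 w.py base 0.454 -0.004 0 wb1
```

```text
[ 3.000e-03  2.240e-01 -1.270e-01  1.222e+00  3.500e-02  3.140e+00] [ 0.028 -0.001  0.009  0.014  0.005  0.001]
2.7833 [0.479  0.012  0.1898] [ 0.16 -0.62  0.33] 0.0858 base [ 0.4526 -0.0045  0.2746] 0.029
```

Request:
apply_moves(
  plan=[0,-0.01,0,-0.03,0,-0.12,0,-0.02,0,-0.03,0,-0.24,0,-0.03,0,-0.03,0,-0.36,0,-0.04,0,-0.03,0,-0.48,0,-0.05,0,-0.03,0,-0.6,0,-0.06,0,-0.03,0,-0.72,0,-0.07,0,-0.03,0,-0.84,0,-0.08,0,-0.03,0,-0.96,0,-0.09,0,-0.03,0,-1.08,0,-0.1,0,-0.03,0,-1.2,0,-0.11,0,-0.03,0,-1.32,0,-0.12,0,-0.03,0,-1.44],
  grip=0.0854,
)

```text
clock: 3.83
eef_pos: [0.4786, 0.1343, 0.1949]
tool_rot: [0.747, 0.664, 0.011, 0.0]
ft_force: [0.0, 0.5, 0.1]
grip_width: 0.0856
```

```bash
python3 - <<'E'
s=open('h.py').read()
s=s.replace("for k in(0,1)","for k in(1,)")
open('h.py','w').write(s)
E
python3 g.py 0.478 0.258 0.17 -0.053
```

```text
3.8333 [0.4786 0.1343 0.1949] [0.1168 0.993  0.0166] z [ 0.0175  0.0146 -0.9997] [0.   0.45 0.11] 0.08555091027932207
[ 1.2230e-01 -1.5500e-02  2.6700e-02  2.5600e-02  1.0000e-04 -1.6349e+00]
```

Request:
apply_moves(
  plan=[0.011,-0.001,0.002,0.002,0,-0.12,0.022,-0.003,0.005,0.004,0,-0.24,0.033,-0.004,0.007,0.006,0,-0.36,0.044,-0.006,0.01,0.008,0,-0.48,0.056,-0.007,0.012,0.01,0,-0.6,0.067,-0.009,0.015,0.012,0,-0.72,0.078,-0.01,0.017,0.014,0,-0.84,0.09,-0.011,0.02,0.016,0,-0.96,0.1,-0.013,0.022,0.018,0,-1.08,0.111,-0.014,0.024,0.02,0,-1.2,0.122,-0.0155,0.027,0.021,0,-1.32,0.122,-0.0155,0.027,0.023,0,-1.44],
)

```text
clock: 4.83
eef_pos: [0.4784, 0.2588, 0.169]
tool_rot: [0.123, 0.992, 0.002, -0.001]
ft_force: [-0.3, 0.4, 0.2]
grip_width: 0.0852
```

```bash
python3 w.py s1 0.478 0.258 0 ws1b; python3 g.py 0.478 0.258 0.12 -0.053
```

```text
4.8333 [0.4784 0.2588 0.169 ] [-0.28  0.38  0.2 ] 0.0852 s1 [ 0.4795  0.2574 -0.0377] 0.047
4.8833 [0.4784 0.2581 0.1691] [-0.9707  0.2404  0.0014] z [-8.0e-04  2.5e-03 -1.0e+00] [-0.09  1.32  0.35] 0.08562473702735558
[ 0.0003 -0.0003  0.0491  0.0024 -0.0012 -0.1898]
```

View pics/ws1b.png

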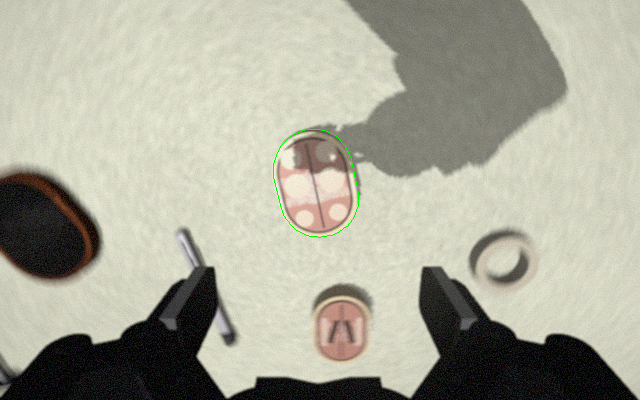

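Request:
apply_moves(
  plan=[0,0,0.02,0.002,-0.001,-0.1,-0.0005,0.0005,0.04,0.002,-0.001,-0.187,-0.0005,0.0005,0.06,0.002,-0.001,-0.187,-0.0005,0.0005,0.08,0.002,-0.001,-0.187,-0.0005,0.0005,0.1,0.002,-0.001,-0.187,-0.0005,0.0005,0.12,0.002,-0.001,-0.187,-0.0005,0.0005,0.134,0.002,-0.001,-0.187,-0.0005,0.0005,0.144,0.002,-0.001,-0.187,-0.0005,0.0005,0.149,0.002,-0.001,-0.187,-0.0005,0.0005,0.149,0.002,-0.001,-0.187],
)

```text
clock: 5.72
eef_pos: [0.4789, 0.2569, 0.0196]
tool_rot: [0.034, 0.999, -0.0, -0.001]
ft_force: [0.2, -0.4, 0.7]
grip_width: 0.0854
```

```bash
python3 g.py 0.479 0.2576 -0.004 -0.05; python3 w.py s1 0.478 0.258 0 ws1c 170
```

```text
5.7167 [0.4789 0.2569 0.0196] [-0.9976  0.0689  0.0012] z [-1.2e-03 -5.0e-04 -1.0e+00] [ 0.2  -0.36  0.69] 0.0854484165385513
[-0.0001  0.0007  0.0236 -0.0006 -0.0012 -0.019 ]
5.7167 [0.4789 0.2569 0.0196] [ 0.2  -0.36  0.69] 0.0854 s1 [ 0.4796  0.2569 -0.0792] 0.034
```

View pics/ws1c.png

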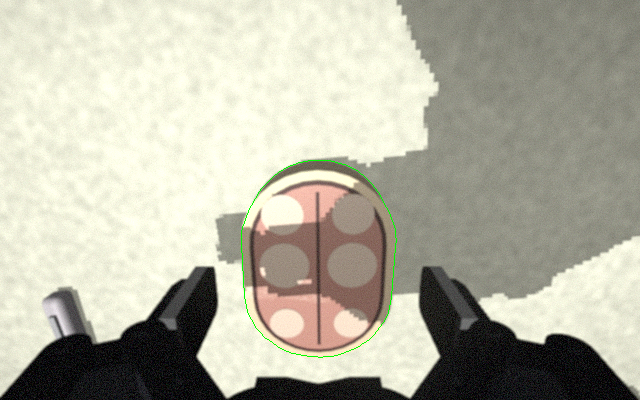

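Request:
apply_moves(
  plan=[0.0005,0,0.008,0,-0.001,0,0.0005,0,0.016,0,-0.001,0,0.0005,0,0.021,0,-0.001,0,0.0005,0,0.0235,0,-0.001,0,0.0005,0,0.0235,0,-0.001,0],
)

```text
clock: 6.18
eef_pos: [0.4785, 0.2567, -0.0039]
tool_rot: [0.034, 0.999, -0.0, -0.0]
ft_force: [0.1, -0.6, -0.2]
grip_width: 0.0856
```

Request:
apply_moves(
  plan=[0,0,0,0,0,0,0,0,0,0,0,0,0,0,0,0,0,0,0,0,0,0,0,0,0,0,0,0,0,0,0,0,0,0,0,0,0,0,0,0,0,0],
  grip=0.05,
)

```text
clock: 6.77
eef_pos: [0.4796, 0.2572, -0.0026]
tool_rot: [0.034, 0.999, 0.0, 0.001]
ft_force: [0.5, -0.4, 4.3]
grip_width: 0.067
```

```bash
python3 g.py 0.4537 -0.0037 0.1 0.297;
```

```text
6.7667 [ 0.4796  0.2572 -0.0026] [-0.9976  0.0685 -0.0023] z [ 2.4e-03  5.0e-04 -1.0e+00] [ 0.54 -0.38  4.33] 0.06697250748866704
[ 7.700e-03 -2.620e-01 -1.028e-01  3.000e-04  2.400e-03 -3.655e-01]
```

Request:
apply_moves(
  plan=[0,0,-0.01,0,0,0,0,0,-0.03,0,0,0,0,0,-0.06,0,0,0,0,0,-0.08,0,0,0,0,0,-0.1,0,0,0,0,0,-0.11,0,0,0,0,0,-0.11,0,0,0],
)

```text
clock: 7.35
eef_pos: [0.4803, 0.2578, 0.1094]
tool_rot: [0.034, 0.999, 0.001, 0.003]
ft_force: [0.1, 1.1, -0.9]
grip_width: 0.0669
```

```bash
python3 w.py s1 0.4796 0.2572 0.1105 ws1d 180;python3 g.py 0.4537 -0.0037 0.1 0.297;
```

```text
7.35 [0.4803 0.2578 0.1094] [ 0.06  1.12 -0.88] 0.0669 s1 [ 0.4806  0.2583 -0.0278] 0.06
7.4 [0.4794 0.2573 0.1076] [-0.9976  0.0685 -0.0028] z [ 0.0028  0.0011 -1.    ] [-0.56  0.75 -2.16] 0.06675014107748287
[ 0.0078 -0.2622  0.0073  0.0008  0.003  -0.3655]
```

View pics/ws1d.png

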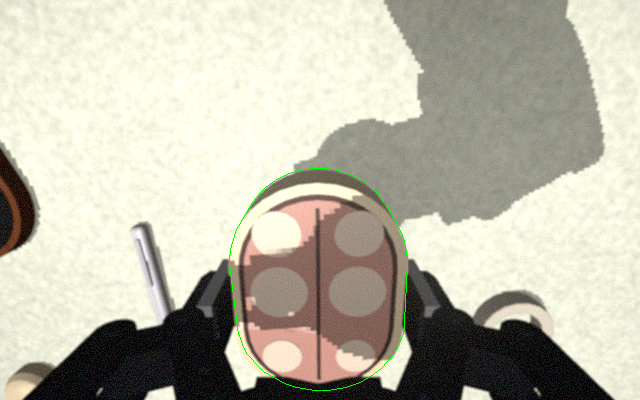

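Request:
apply_moves(
  plan=[0,-0.01,0,0,0.003,-0.02,0.001,-0.03,0,0,0.003,-0.05,0.002,-0.06,0,0,0.003,-0.09,0.003,-0.09,0,0,0.003,-0.13,0.004,-0.12,0,0,0.003,-0.17,0.005,-0.15,0,0,0.003,-0.21,0.006,-0.18,0,0,0.003,-0.25,0.007,-0.21,0,0,0.003,-0.29,0.008,-0.235,0,0,0.003,-0.33,0.008,-0.252,0,0,0.003,-0.35,0.008,-0.262,0,0,0.003,-0.3655,0.008,-0.262,0,0,0.003,-0.3655],
)

```text
clock: 8.4
eef_pos: [0.4512, -0.0057, 0.105]
tool_rot: [-0.146, 0.989, 0.0, -0.003]
ft_force: [-0.0, 0.5, -2.6]
grip_width: 0.0669
```

```bash
python3 w.py base 0.4537 -0.0037 0 wb2 180;python3 g.py 0.4537 -0.0037 0.04 0.297;
```

```text
8.4 [ 0.4512 -0.0057  0.105 ] [-0.05  0.48 -2.62] 0.0669 base [ 0.4516 -0.0169 -0.7413] 0.717
8.45 [ 0.4516 -0.0045  0.1052] [-0.957  -0.2901  0.0049] z [-5.1e-03  1.0e-04 -1.0e+00] [ 0.46 -0.28 -2.53] 0.06693258797705962
[-0.0026  0.0001  0.0652  0.0016 -0.0049 -0.0027]
```

View pics/wb2.png

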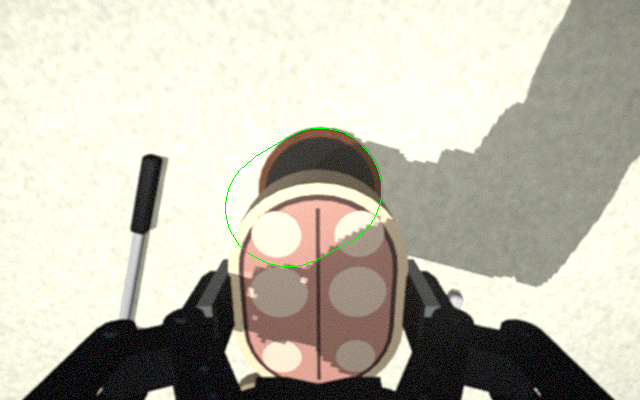

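Request:
apply_moves(
  plan=[-0.001,0,0.02,0.001,-0.005,0,-0.0025,0,0.04,0.001,-0.005,0,-0.0025,0,0.06,0.001,-0.005,0,-0.0025,0,0.075,0.001,-0.005,0,-0.0025,0,0.084,0.001,-0.005,0,-0.0025,0,0.088,0.001,-0.005,0,-0.0025,0,0.088,0.001,-0.005,0,-0.0025,0,0.088,0.001,-0.005,0],
)

```text
clock: 9.12
eef_pos: [0.4556, -0.0027, 0.019]
tool_rot: [-0.148, 0.989, -0.0, 0.002]
ft_force: [0.2, -1.0, -2.0]
grip_width: 0.0669
```

```bash
python3 g.py 0.4537 -0.0037 0.0115 0.297;
```

```text
9.1167 [ 0.4556 -0.0027  0.019 ] [-0.9561 -0.2931 -0.0036] z [ 3.6e-03  4.0e-04 -1.0e+00] [ 0.19 -0.96 -2.  ] 0.06692061287262838
[ 0.0021 -0.0004  0.0075 -0.0007  0.0036  0.0005]
```

Request:
apply_moves(
  plan=[0.001,0,0.003,0,0.002,0,0.002,0,0.006,0,0.003,0,0.002,0,0.0072,0,0.003,0,0.002,0,0.0075,0,0.003,0,0.002,0,0.0075,0,0.003,0],
)

```text
clock: 9.53
eef_pos: [0.4534, -0.0037, 0.0115]
tool_rot: [-0.148, 0.989, -0.0, 0.0]
ft_force: [-0.0, 0.1, -1.8]
grip_width: 0.067
```

```bash
python3 g.py 0.4537 -0.0037 0.0115 0.297;
```

```text
9.5333 [ 0.4534 -0.0037  0.0115] [-9.563e-01 -2.925e-01 -6.000e-04] z [ 8.e-04 -5.e-04 -1.e+00] [-0.01  0.12 -1.78] 0.06704611463855077
[-0.0003 -0.0001  0.     -0.0007  0.0006 -0.0002]
```

Request:
apply_moves(
  plan=[0,0,0.0008,0,0,0,0,0,0.0016,0,0,0,0,0,0.0016,0,0,0],
)

```text
clock: 9.78
eef_pos: [0.4535, -0.0037, 0.0114]
tool_rot: [-0.148, 0.989, -0.0, 0.001]
ft_force: [-4.9, -1.2, 12.3]
grip_width: 0.0662
```

```bash
python3 g.py 0.4537 -0.0037 0.0115 0.297;
```

```text
9.7833 [ 0.4535 -0.0037  0.0114] [-0.9563 -0.2924 -0.0012] z [ 1.4e-03 -4.0e-04 -1.0e+00] [-4.89 -1.23 12.31] 0.06623528958440664
[-0.0002 -0.     -0.0001 -0.0008  0.0012 -0.0002]
```

Contact made; release and rise.

Request:
apply_moves(
  plan=[0,0,0,0,0,0,0,0,0,0,0,0,0,0,0,0,0,0,0,0,0,0,0,0,0,0,0,0,0,0,0,0,0,0,0,0],
  grip=0.08,
)

```text
clock: 10.28
eef_pos: [0.4534, -0.0037, 0.0096]
tool_rot: [-0.148, 0.989, -0.0, 0.0]
ft_force: [-1.5, -0.7, 0.1]
grip_width: 0.08
```

Request:
apply_moves(
  plan=[0,0,-0.01,0,0,0,0,0,-0.03,0,0,0,0,0,-0.06,0,0,0,0,0,-0.09,0,0,0,0,0,-0.12,0,0,0,0,0,-0.14,0,0,0,0,0,-0.15,0,0,0,0,0,-0.15,0,0,0],
)

```text
clock: 10.95
eef_pos: [0.4553, -0.0036, 0.1625]
tool_rot: [-0.148, 0.989, -0.001, 0.003]
ft_force: [0.2, -0.4, -1.3]
grip_width: 0.08
```

```bash
python3 w.py s1 0.4535 -0.0037 0.014 ws1e; python3 g.py 0.628 0.244 0.16 -0.26
```

```text
10.95 [ 0.4553 -0.0036  0.1625] [ 0.19 -0.41 -1.3 ] 0.08 s1 [ 0.4417 -0.005   0.6299] 0.242
11.0 [ 0.4542 -0.0036  0.1607] [-0.9562 -0.2926 -0.0032] z [ 3.5e-03 -6.0e-04 -1.0e+00] [ 0.33  0.31 -0.61] 0.08003152787860898
[-0.2386  0.1859  0.0012 -0.0007  0.0036  0.557 ]
```

View pics/ws1e.png

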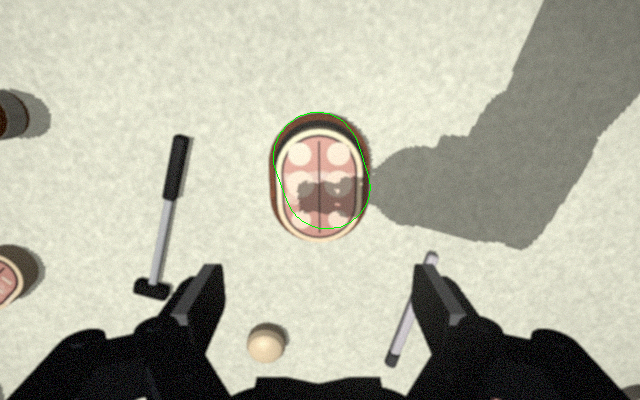

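```bash
cat > ov.py <<'E'
import sys
from h import *
from workcell import sensors,optics
# ov.py cam pic name x y yaw z0 ...
cam,pic=sys.argv[1:3];a=sys.argv[3:]
o=sensors.get_obs();c=optics.camera(cam);T=wristT(o,c) if cam=='wrist' else c['pose']
im=np.clip(cv2.cvtColor(c['pixels'],cv2.COLOR_RGB2BGR)*1.6,0,255).astype(np.uint8)
u=proj(np.array([[float(a[1]),float(a[2]),.03]]),c,T)[0].astype(int)
S=4;w,h=90,70
x0,y0=np.clip(u[0]-w,0,640-2*w),np.clip(u[1]-h,0,400-2*h)
im=cv2.resize(im[y0:y0+2*h,x0:x0+2*w],None,fx=S,fy=S)
for i in range(0,len(a),5):
    n=a[i];p=list(map(float,a[i+1:i+5]))
    P=model(n,*p);k=80
    for j,col in((0,(255,0,0)),(1,(0,255,0))):
        q=proj(P[j*k:(j+1)*k],c,T)
        cv2.polylines(im,[((q-[x0,y0]+.5)*S-.5).round().astype(np.int32)],True,col,1)
cv2.imwrite(f'pics/{pic}.png',im)
E
python3 ov.py wrist ov1 s1 0.4535 -0.0037 0.297 0.014 base .4537 -.0037 .297 0; python3 ov.py top ov2 s1 0.4535 -0.0037 0.297 0.014 base .4537 -.0037 .297 0
```

```text
(no output)
```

View pics/ov1.png

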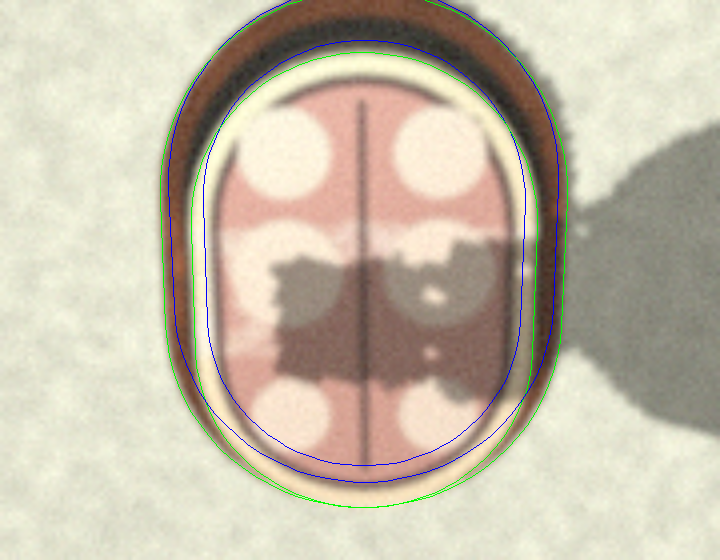

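View pics/ov2.png

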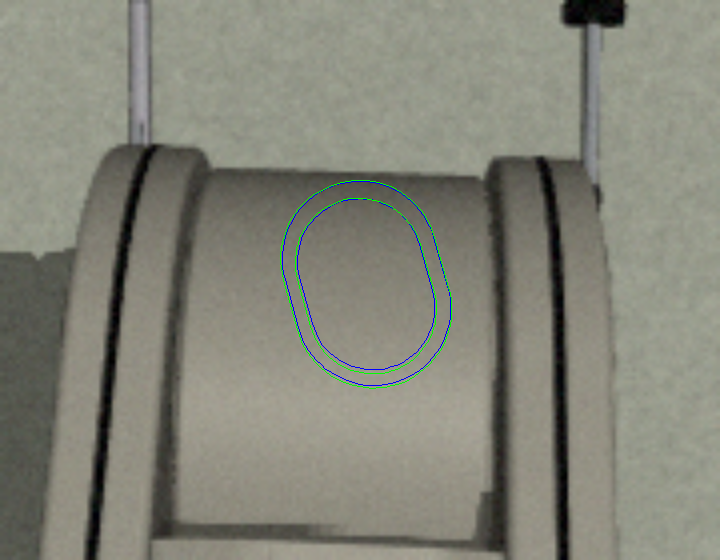

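Request:
apply_moves(
  plan=[-0.024,0.018,0,0,0.003,0.05,-0.048,0.037,0,0,0.003,0.11,-0.072,0.056,0,0,0.003,0.17,-0.096,0.075,0,0,0.003,0.22,-0.12,0.094,0,0,0.003,0.28,-0.144,0.112,0,0,0.003,0.34,-0.168,0.13,0,0,0.003,0.39,-0.192,0.149,0,0,0.003,0.45,-0.216,0.168,0,0,0.003,0.51,-0.2386,0.186,0,0,0.003,0.557,-0.2386,0.186,0,0,0.003,0.557,-0.2386,0.186,0,0,0.003,0.557],
  grip=0.0854,
)

```text
clock: 12.1
eef_pos: [0.6262, 0.245, 0.156]
tool_rot: [0.128, 0.992, -0.002, -0.003]
ft_force: [-0.7, -0.4, -0.5]
grip_width: 0.0854
```

```bash
python3 w.py s2 0.628 0.244 0 ws2; python3 g.py 0.628 0.244 0.02 -0.26; python3 ov.py top ov3 s1 0.4535 -0.0037 0.297 0.014 base .4537 -.0037 .297 0
```

```text
12.1 [0.6262 0.245  0.156 ] [-0.75 -0.38 -0.47] 0.0854 s2 [ 0.6296  0.243  -0.2341] 0.051
12.15 [0.6259 0.2439 0.1568] [-0.9667  0.256   0.0058] z [-0.0068 -0.0027 -1.    ] [-0.13 -0.13 -0.3 ] 0.08527485975339556
[-0.0029  0.0012  0.1368 -0.0044 -0.0058  0.0012]
```

View pics/ws2.png

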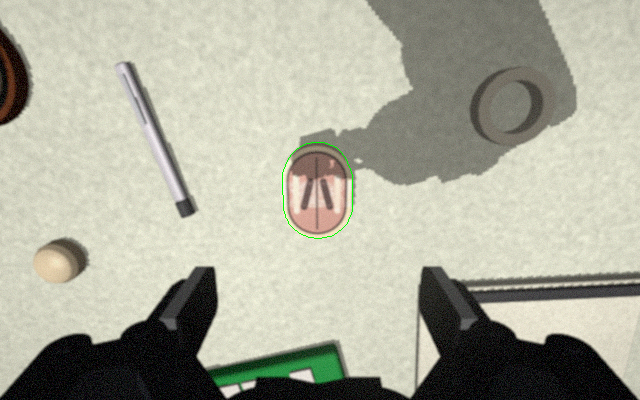

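View pics/ov3.png

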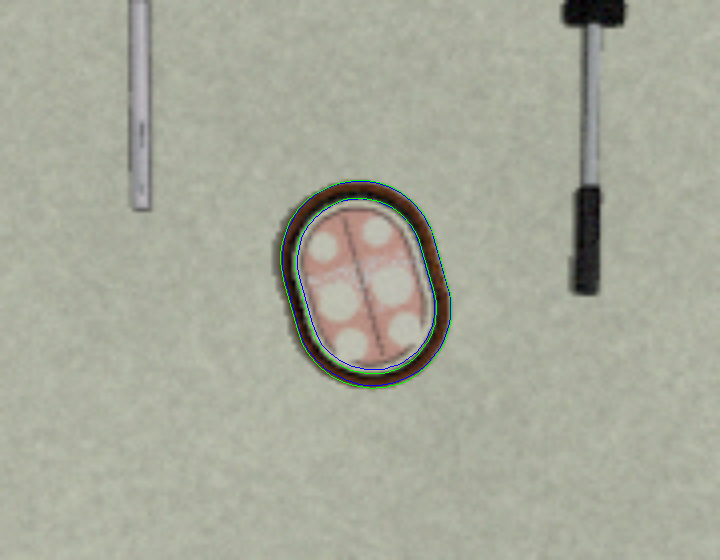

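Request:
apply_moves(
  plan=[-0.003,0.001,0.03,-0.004,-0.006,0,-0.003,0.001,0.06,-0.004,-0.006,0,-0.003,0.001,0.09,-0.004,-0.006,0,-0.003,0.001,0.115,-0.004,-0.006,0,-0.003,0.001,0.13,-0.004,-0.006,0,-0.003,0.001,0.135,-0.004,-0.006,0,-0.003,0.001,0.135,-0.004,-0.006,0,-0.003,0.001,0.135,-0.004,-0.006,0],
)

```text
clock: 12.87
eef_pos: [0.6301, 0.2436, 0.0257]
tool_rot: [0.13, 0.992, 0.001, 0.002]
ft_force: [-0.2, 0.1, -0.3]
grip_width: 0.0854
```

```bash
python3 w.py s2 0.629 0.243 0 ws2b 170; python3 g.py 0.629 0.243 0.002 -0.258
```

```text
12.8667 [0.6301 0.2436 0.0257] [-0.15  0.15 -0.26] 0.0854 s2 [ 0.63    0.2427 -0.2709] 0.039
12.9167 [0.6309 0.244  0.0265] [-0.9662  0.2577 -0.006 ] z [ 0.0069  0.0026 -1.    ] [-0.61 -0.27  0.82] 0.08534901370386216
[ 0.0017 -0.0016  0.0245  0.0043  0.006  -0.0027]
```

View pics/ws2b.png

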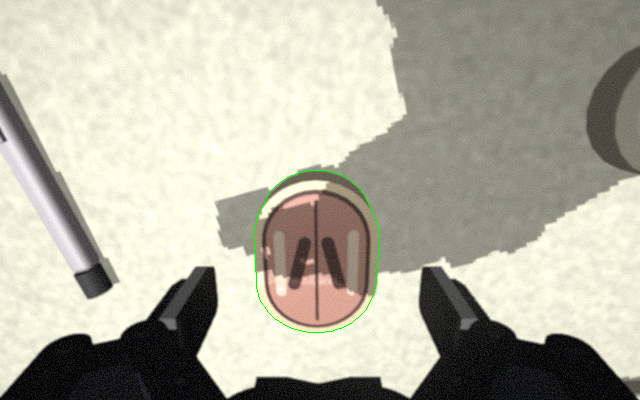

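Request:
apply_moves(
  plan=[0.001,-0.001,0.01,0.004,0.006,0,0.001,-0.001,0.018,0.004,0.006,0,0.001,-0.001,0.022,0.004,0.006,0,0.001,-0.001,0.0245,0.004,0.006,0,0.001,-0.001,0.0245,0.004,0.006,0,0.001,-0.001,0.0245,0.004,0.006,0],
)

```text
clock: 13.42
eef_pos: [0.6285, 0.2435, -0.0002]
tool_rot: [0.13, 0.992, -0.001, -0.001]
ft_force: [-0.3, 0.7, -0.5]
grip_width: 0.0852
```

```bash
python3 g.py 0.6297 0.243 0.002 -0.258
```

```text
13.4167 [ 6.285e-01  2.435e-01 -2.000e-04] [-0.9664  0.257   0.0027] z [-3.e-03 -9.e-04 -1.e+00] [-0.31  0.67 -0.52] 0.08517466939910698
[-0.0013 -0.0002 -0.0022 -0.0016 -0.0027 -0.0019]
```

Request:
apply_moves(
  plan=[-0.001,0,-0.002,-0.002,-0.003,0,-0.001,0,-0.002,-0.002,-0.003,0,-0.001,0,-0.002,-0.002,-0.003,0],
)

```text
clock: 13.67
eef_pos: [0.6302, 0.2435, 0.0028]
tool_rot: [0.13, 0.992, 0.001, 0.001]
ft_force: [-0.5, -0.3, -0.5]
grip_width: 0.0853
```

Request:
apply_moves(
  plan=[0,0,0,0,0,0,0,0,0,0,0,0,0,0,0,0,0,0,0,0,0,0,0,0,0,0,0,0,0,0,0,0,0,0,0,0,0,0,0,0,0,0,0,0,0,0,0,0],
  grip=0.04,
)

```text
clock: 14.33
eef_pos: [0.6301, 0.2434, 0.0027]
tool_rot: [0.13, 0.992, 0.001, 0.001]
ft_force: [0.0, 0.4, 4.2]
grip_width: 0.0564
```

```bash
python3 g.py 0.6297 0.243 0.002 -0.258
```

```text
14.3333 [0.6301 0.2434 0.0027] [-0.9664  0.2571 -0.0017] z [ 2.e-03  9.e-04 -1.e+00] [0.02 0.38 4.16] 0.056398159894792715
[ 0.0003 -0.0005  0.0007  0.0014  0.0017 -0.002 ]
```

Request:
apply_moves(
  plan=[0,0,-0.01,0,0,0,0,0,-0.03,0,0,0,0,0,-0.06,0,0,0,0,0,-0.09,0,0,0,0,0,-0.11,0,0,0,0,0,-0.12,0,0,0,0,0,-0.12,0,0,0],
)

```text
clock: 14.92
eef_pos: [0.631, 0.2437, 0.1251]
tool_rot: [0.13, 0.992, 0.001, 0.003]
ft_force: [0.4, -0.1, -0.7]
grip_width: 0.0567
```

```bash
python3 w.py s2 0.63 0.243 0.12 ws2d 180;python3 g.py 0.4537 -0.0037 0.12 0.297;
```

```text
14.9167 [0.631  0.2437 0.1251] [ 0.37 -0.13 -0.71] 0.0567 s2 [ 0.6319  0.2433 -0.2864] 0.081
14.9667 [0.6299 0.2433 0.1227] [-0.9664  0.2571 -0.0018] z [ 0.0021  0.001  -1.    ] [ 0.4  -0.2  -1.76] 0.05667617213225422
[ 0.1067 -0.284   0.0021  0.0009  0.0022 -0.557 ]
```

View pics/ws2d.png

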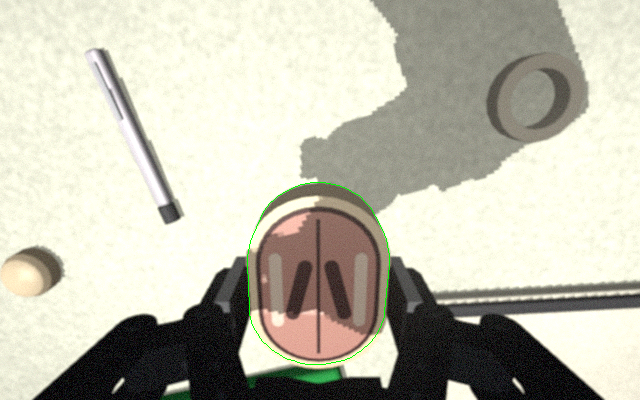

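Held straight. Carry over the base.

Request:
apply_moves(
  plan=[0.004,-0.01,0,0,0.002,-0.03,0.012,-0.033,0,0,0.002,-0.08,0.024,-0.064,0,0,0.002,-0.14,0.036,-0.096,0,0,0.002,-0.2,0.048,-0.128,0,0,0.002,-0.26,0.06,-0.16,0,0,0.002,-0.32,0.072,-0.192,0,0,0.002,-0.38,0.084,-0.224,0,0,0.002,-0.44,0.095,-0.254,0,0,0.002,-0.5,0.103,-0.274,0,0,0.002,-0.54,0.1067,-0.284,0,0,0.002,-0.557,0.1067,-0.284,0,0,0.002,-0.557],
)

```text
clock: 15.97
eef_pos: [0.4496, -0.0055, 0.1196]
tool_rot: [-0.147, 0.989, 0.001, -0.004]
ft_force: [-0.4, -0.2, -1.8]
grip_width: 0.0563
```

Request:
apply_moves(
  plan=[0,0,0,0,0,0,0,0,0,0,0,0],
)

```text
clock: 16.13
eef_pos: [0.4532, -0.0034, 0.1209]
tool_rot: [-0.148, 0.989, 0.001, -0.001]
ft_force: [0.8, -0.2, -1.0]
grip_width: 0.0566
```

```bash
python3 g.py 0.4537 -0.0037 0.046 0.297;
```

```text
16.1333 [ 0.4532 -0.0034  0.1209] [-0.9562 -0.2926  0.0022] z [-2.6e-03  8.0e-04 -1.0e+00] [ 0.8  -0.25 -0.96] 0.05662542538482352
[-0.0005 -0.0005  0.0749  0.0016 -0.0022 -0.0001]
```

Request:
apply_moves(
  plan=[0,0,0.02,0,0,0,0,0,0.04,0,0,0,0,0,0.056,0,0,0,0,0,0.066,0,0,0,0,0,0.073,0,0,0,0,0,0.076,0,0,0,0,0,0.076,0,0,0,0,0,0.076,0,0,0],
)

```text
clock: 16.8
eef_pos: [0.4539, -0.0034, 0.046]
tool_rot: [-0.148, 0.989, 0.0, -0.0]
ft_force: [-0.1, 0.1, -1.0]
grip_width: 0.0566
```

```bash
python3 g.py 0.4537 -0.0037 0.0387 0.297;
```

```text
16.8 [ 0.4539 -0.0034  0.046 ] [-9.561e-01 -2.932e-01  4.000e-04] z [-6.e-04  5.e-04 -1.e+00] [-0.09  0.09 -1.02] 0.05660809823786019
[ 0.0003 -0.0002  0.0073  0.0006 -0.0004  0.0006]
```

Request:
apply_moves(
  plan=[0,0,0.003,0,0,0,0,0,0.006,0,0,0,0,0,0.0075,0,0,0,0,0,0.0078,0,0,0,0,0,0.0078,0,0,0],
)

```text
clock: 17.22
eef_pos: [0.4537, -0.0038, 0.0386]
tool_rot: [-0.148, 0.989, 0.0, -0.0]
ft_force: [-1.1, -0.3, 3.6]
grip_width: 0.0566
```

```bash
python3 g.py 0.4537 -0.0037 0.0387 0.297;
```

```text
17.2167 [ 0.4537 -0.0038  0.0386] [-9.563e-01 -2.925e-01 -1.000e-04] z [-1.e-04  6.e-04 -1.e+00] [-1.07 -0.31  3.56] 0.056572059677722344
[-0.0001  0.0001 -0.0001  0.0006  0.0001 -0.0001]
```

Contact; release and rise.

Request:
apply_moves(
  plan=[0,0,0,0,0,0,0,0,0,0,0,0,0,0,0,0,0,0,0,0,0,0,0,0,0,0,0,0,0,0,0,0,0,0,0,0],
  grip=0.075,
)

```text
clock: 17.72
eef_pos: [0.4533, -0.0038, 0.038]
tool_rot: [-0.148, 0.989, 0.0, -0.001]
ft_force: [-0.4, 0.2, 0.5]
grip_width: 0.075
```

Request:
apply_moves(
  plan=[0,0,-0.01,0,0,0,0,0,-0.03,0,0,0,0,0,-0.06,0,0,0,0,0,-0.09,0,0,0,0,0,-0.11,0,0,0,0,0,-0.12,0,0,0,0,0,-0.12,0,0,0,0,0,-0.12,0,0,0],
)

```text
clock: 18.38
eef_pos: [0.4538, -0.0038, 0.1582]
tool_rot: [-0.148, 0.989, 0.0, 0.0]
ft_force: [-0.9, 0.3, -0.5]
grip_width: 0.0754
```

```bash
python3 ov.py wrist ov4 s2 0.4537 -0.0037 0.297 0.036 s1 .4537 -.0037 .297 0.014; python3 g.py 0.633 -0.266 0.16 -0.56
```

```text
18.4333 [ 0.453  -0.0038  0.1573] [-0.9562 -0.2927  0.0017] z [-1.9e-03  5.0e-04 -1.0e+00] [ 0.62 -0.71  0.56] 0.07538655117633704
[-9.540e-02 -3.034e-01 -3.100e-03  2.000e-04 -2.000e-03  8.570e-01]
```

View pics/ov4.png

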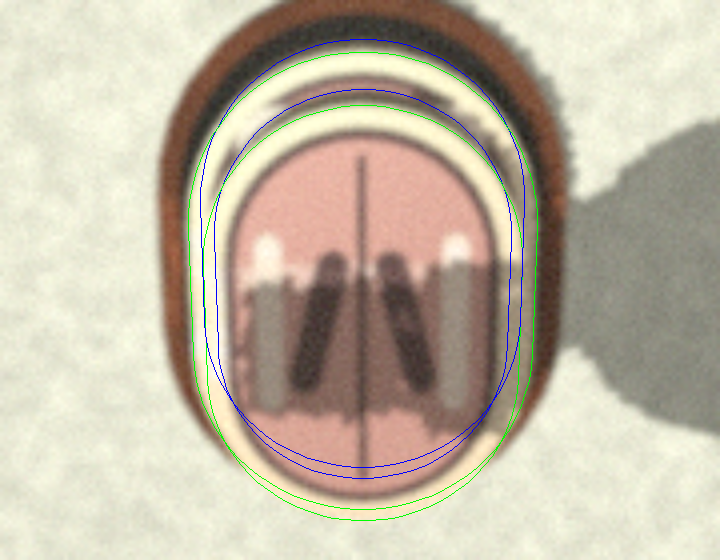

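Request:
apply_moves(
  plan=[-0.009,-0.028,0,0,0,0.07,-0.018,-0.056,0,0,0,0.15,-0.027,-0.085,0,0,-0.001,0.23,-0.036,-0.114,0,0,-0.002,0.31,-0.045,-0.143,0,0,-0.002,0.39,-0.054,-0.172,0,0,-0.002,0.47,-0.063,-0.201,0,0,-0.002,0.55,-0.072,-0.23,0,0,-0.002,0.63,-0.081,-0.259,0,0,-0.002,0.71,-0.09,-0.285,0,0,-0.002,0.79,-0.0954,-0.3034,0,0,-0.002,0.857,-0.0954,-0.3034,0,0,-0.002,0.857],
  grip=0.0854,
)

```text
clock: 19.43
eef_pos: [0.6338, -0.2692, 0.154]
tool_rot: [0.279, 0.96, -0.0, -0.001]
ft_force: [-0.6, -0.4, -1.2]
grip_width: 0.0853
```

Request:
apply_moves(
  plan=[0,0,0,0,0,0,0,0,0,0,0,0],
)

```text
clock: 19.6
eef_pos: [0.6324, -0.2653, 0.1557]
tool_rot: [0.276, 0.961, 0.001, -0.002]
ft_force: [0.5, 0.9, -0.5]
grip_width: 0.085
```

```bash
python3 w.py s3 0.633 -0.266 0 ws3 80; python3 g.py 0.633 -0.266 0.025 -0.56; python3 ov.py top ov5 s2 0.4537 -0.0037 0.297 0.036 s1 0.4537 -0.0037 0.297 0.014
```

```text
19.6 [ 0.6324 -0.2653  0.1557] [ 0.47  0.87 -0.5 ] 0.085 s3 [ 0.6353 -0.2672 -0.5265] 0.049
19.65 [ 0.6325 -0.2649  0.1565] [-0.8479  0.5301  0.0022] z [-0.0017  0.0016 -1.    ] [-0.25  0.22 -0.59] 0.08576419442997743
[-0.0013 -0.0007  0.1314  0.0004 -0.0022  0.0013]
```

View pics/ws3.png

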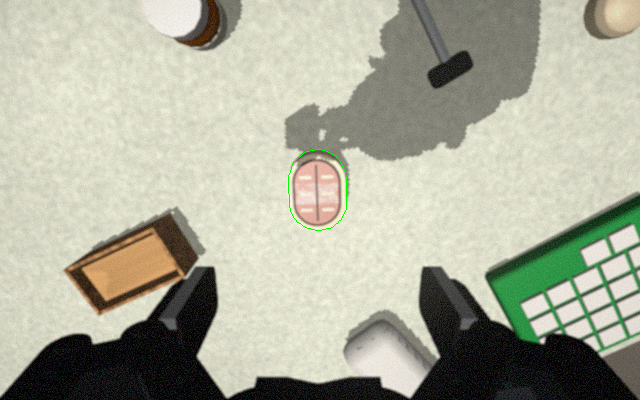

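View pics/ov5.png

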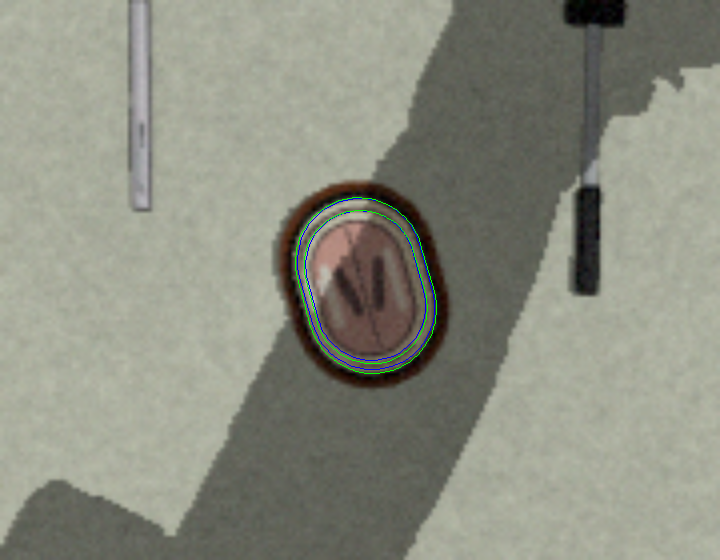

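Request:
apply_moves(
  plan=[-0.002,-0.0005,0.02,0,-0.002,0,-0.002,-0.0005,0.04,0,-0.002,0,-0.002,-0.0005,0.06,0,-0.002,0,-0.002,-0.0005,0.075,0,-0.002,0,-0.002,-0.0005,0.08,0,-0.002,0,-0.002,-0.0005,0.08,0,-0.002,0,-0.002,-0.0005,0.08,0,-0.002,0],
)

```text
clock: 20.28
eef_pos: [0.6352, -0.267, 0.0786]
tool_rot: [0.276, 0.961, -0.0, 0.002]
ft_force: [0.3, -0.5, -0.2]
grip_width: 0.0855
```

```bash
python3 w.py s3 0.634 -0.2665 0 ws3b 100; python3 g.py 0.634 -0.2665 0.003 -0.56
```

```text
20.2833 [ 0.6352 -0.267   0.0786] [ 0.33 -0.5  -0.16] 0.0855 s3 [ 0.6352 -0.2678 -0.5055] 0.053
20.3333 [ 0.6357 -0.2674  0.0793] [-0.8475  0.5307 -0.0048] z [ 0.0046 -0.0017 -1.    ] [ 0.52 -0.21  0.18] 0.08527195612866727
[ 0.0023 -0.0002  0.0763  0.001   0.0048  0.0006]
```

View pics/ws3b.png

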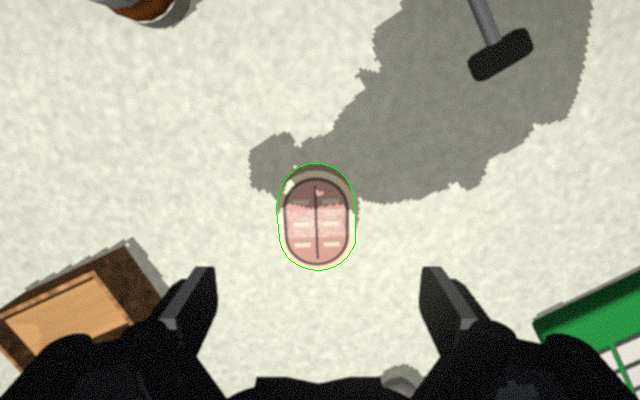

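```bash
python3 - <<'E'
from h import *
from workcell import sensors,optics
o=sensors.get_obs();c=optics.camera('wrist');T=wristT(o,c)
R=Rn.from_quat(o['tool_rot'])
for u,v in((130,240),(160,290),(160,310),(395,380),(535,320)):
  for z in(0,.03):print(u,v,z,R.inv().apply(ray(c,T,u,v,z)-o['eef_pos']).round(3))
E
python3 g.py 0.634 -0.2665 0.003 -0.56
```

```text
130 240 0 [-0.022 -0.13   0.079]
130 240 0.03 [-0.008 -0.112  0.049]
160 290 0 [-0.061 -0.115  0.079]
160 290 0.03 [-0.043 -0.099  0.049]
160 310 0 [-0.078 -0.117  0.08 ]
160 310 0.03 [-0.057 -0.101  0.049]
395 380 0 [-0.144  0.062  0.08 ]
395 380 0.03 [-0.114  0.054  0.05 ]
535 320 0 [-0.087  0.164  0.08 ]
535 320 0.03 [-0.065  0.141  0.05 ]
20.3833 [ 0.636  -0.2676  0.0796] [-0.8475  0.5308 -0.0056] z [ 0.0054 -0.002  -1.    ] [ 0.53 -0.23  0.01] 0.08545196482546123
[ 0.0027 -0.0002  0.0766  0.0012  0.0056  0.0005]
```

Request:
apply_moves(
  plan=[0.001,0,0.02,0.001,0.003,0,0.001,0,0.04,0.001,0.003,0,0.001,0,0.056,0.001,0.003,0,0.001,0,0.068,0.001,0.003,0,0.001,0,0.074,0.001,0.003,0,0.001,0,0.076,0.001,0.003,0,0.001,0,0.076,0.001,0.003,0,0.001,0,0.076,0.001,0.003,0],
)

```text
clock: 21.05
eef_pos: [0.6352, -0.2674, 0.003]
tool_rot: [0.276, 0.961, -0.0, 0.001]
ft_force: [0.3, -0.7, 0.5]
grip_width: 0.0852
```

```bash
python3 g.py 0.6347 -0.267 0.003 -0.56;python3 w.py s3 0.634 -0.2665 0 ws3c 150; 
```

```text
21.05 [ 0.6352 -0.2674  0.003 ] [-0.8472  0.5312 -0.0017] z [ 1.4e-03 -9.0e-04 -1.0e+00] [ 0.31 -0.71  0.48] 0.08520458860954624
[ 0.0007  0.0001 -0.     -0.      0.0017 -0.0001]
21.05 [ 0.6352 -0.2674  0.003 ] [ 0.31 -0.71  0.48] 0.0852 s3 [ 0.635  -0.2679 -0.5107] 0.035
```

View pics/ws3c.png

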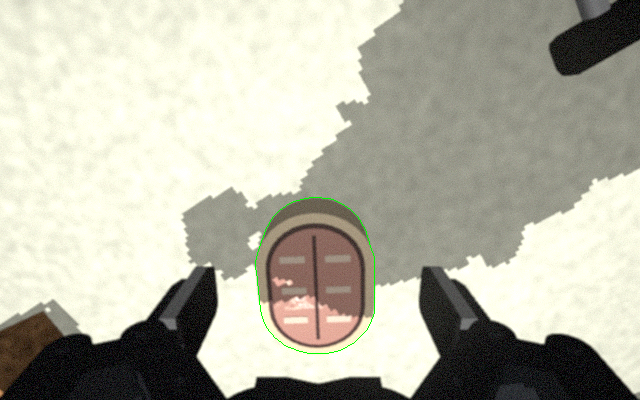

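Request:
apply_moves(
  plan=[0,0,0,0,0.001,-0.045,0,0,0,0,0.001,-0.045],
)

```text
clock: 21.27
eef_pos: [0.6352, -0.2674, 0.0031]
tool_rot: [0.254, 0.967, -0.0, 0.0]
ft_force: [0.0, -0.4, -0.7]
grip_width: 0.0855
```

Request:
apply_moves(
  plan=[0,0,0,0,0,0,0,0,0,0,0,0,0,0,0,0,0,0,0,0,0,0,0,0,0,0,0,0,0,0,0,0,0,0,0,0,0,0,0,0,0,0,0,0,0,0,0,0,0,0,0,0,0,0],
  grip=0.03,
)

```text
clock: 22.02
eef_pos: [0.6348, -0.2672, 0.0024]
tool_rot: [0.255, 0.967, -0.0, -0.0]
ft_force: [0.9, 0.1, 5.9]
grip_width: 0.0467
```

```bash
python3 g.py 0.6347 -0.267 0.003 -0.515
```

```text
22.0167 [ 0.6348 -0.2672  0.0024] [-8.702e-01  4.926e-01  1.000e-04] z [-1.e-04 -1.e-04 -1.e+00] [0.91 0.06 5.94] 0.04670979943672839
[ 0.0002  0.0001 -0.0006 -0.0001 -0.0001 -0.0001]
```

Request:
apply_moves(
  plan=[0,0,-0.01,0,0,0,0,0,-0.03,0,0,0,0,0,-0.06,0,0,0,0,0,-0.09,0,0,0,0,0,-0.12,0,0,0,0,0,-0.14,0,0,0,0,0,-0.145,0,0,0,0,0,-0.145,0,0,0],
)

```text
clock: 22.68
eef_pos: [0.6353, -0.2674, 0.1486]
tool_rot: [0.255, 0.967, -0.0, 0.001]
ft_force: [1.0, 0.3, -1.5]
grip_width: 0.0465
```

```bash
python3 w.py s3 0.635 -0.267 0.145 ws3d 160;python3 g.py 0.4537 -0.0037 0.148 0.297;
```

```text
22.6833 [ 0.6353 -0.2674  0.1486] [ 0.98  0.3  -1.53] 0.0465 s3 [ 0.6365 -0.2683 -0.5658] 0.084
22.7333 [ 0.6343 -0.267   0.1462] [-0.8703  0.4925  0.0019] z [-1.9e-03  7.0e-04 -1.0e+00] [-0.21  0.52 -0.84] 0.046426434378505334
[ 2.868e-01  1.402e-01 -1.300e-03  5.000e-04 -2.000e-03 -8.120e-01]
```

View pics/ws3d.png

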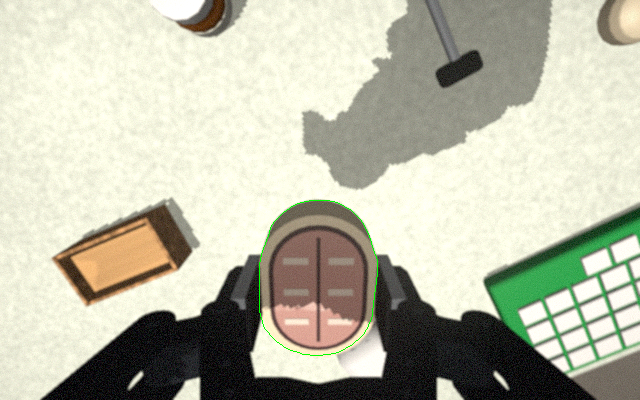

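Request:
apply_moves(
  plan=[0.01,0.005,0,0,0,-0.03,0.034,0.017,0,0,-0.001,-0.1,0.064,0.031,0,0,-0.002,-0.18,0.096,0.047,0,0,-0.002,-0.27,0.128,0.063,0,0,-0.002,-0.36,0.16,0.078,0,0,-0.002,-0.45,0.192,0.094,0,0,-0.002,-0.54,0.224,0.109,0,0,-0.002,-0.63,0.254,0.124,0,0,-0.002,-0.72,0.275,0.134,0,0,-0.002,-0.78,0.2868,0.1402,0,0,-0.002,-0.812,0.2868,0.1402,0,0,-0.002,-0.812],
)

```text
clock: 23.73
eef_pos: [0.451, -0.0021, 0.1453]
tool_rot: [-0.15, 0.989, 0.001, -0.002]
ft_force: [-0.0, -0.2, -1.4]
grip_width: 0.0467
```

Request:
apply_moves(
  plan=[0,0,0,0,0,0,0,0,0,0,0,0,0,0,0,0,0,0],
)

```text
clock: 23.98
eef_pos: [0.4547, -0.0047, 0.1467]
tool_rot: [-0.147, 0.989, -0.0, 0.0]
ft_force: [-0.1, -0.6, -1.4]
grip_width: 0.0467
```

```bash
python3 g.py 0.4537 -0.0037 0.064 0.297;
```

```text
23.9833 [ 0.4547 -0.0047  0.1467] [-9.568e-01 -2.908e-01 -4.000e-04] z [ 4.e-04 -1.e-04 -1.e+00] [-0.05 -0.6  -1.38] 0.046710081715126306
[ 0.0007  0.0013  0.0827 -0.0003  0.0004 -0.0019]
```

Request:
apply_moves(
  plan=[0.0003,0,0.02,0,0,0,0.0005,0.0005,0.04,0,0,-0.001,0.0005,0.0005,0.06,0,0,-0.001,0.0005,0.0005,0.072,0,0,-0.001,0.0005,0.0005,0.08,0,0,-0.001,0.0005,0.0005,0.083,0,0,-0.001,0.0005,0.0005,0.083,0,0,-0.001,0.0005,0.0005,0.083,0,0,-0.001],
)

```text
clock: 24.65
eef_pos: [0.4542, -0.0038, 0.0645]
tool_rot: [-0.148, 0.989, -0.0, 0.001]
ft_force: [-0.2, 0.1, 0.5]
grip_width: 0.0467
```

```bash
python3 g.py 0.4537 -0.0037 0.0584 0.297;
```

```text
24.65 [ 0.4542 -0.0038  0.0645] [-0.9561 -0.2929 -0.0015] z [ 1.5e-03  2.0e-04 -1.0e+00] [-0.18  0.11  0.5 ] 0.04670058492573627
[ 0.0005  0.0002  0.0061 -0.0003  0.0015  0.0002]
```

Request:
apply_moves(
  plan=[0.0003,0,0.003,0,0.001,0,0.0005,0,0.005,0,0.001,0,0.0005,0,0.0063,0,0.001,0,0.0005,0,0.0066,0,0.001,0,0.0005,0,0.0066,0,0.001,0],
)

```text
clock: 25.07
eef_pos: [0.4534, -0.0036, 0.0583]
tool_rot: [-0.148, 0.989, -0.0, 0.0]
ft_force: [0.1, -1.1, 4.7]
grip_width: 0.0463
```

```bash
python3 g.py 0.4537 -0.0037 0.0584 0.297;
```

```text
25.0667 [ 0.4534 -0.0036  0.0583] [-9.559e-01 -2.936e-01 -8.000e-04] z [ 9.e-04 -3.e-04 -1.e+00] [ 0.09 -1.07  4.7 ] 0.04631472056830557
[-0.0003 -0.0002 -0.0001 -0.0005  0.0008  0.001 ]
```

Request:
apply_moves(
  plan=[0,0,0,0,0,0,0,0,0,0,0,0,0,0,0,0,0,0,0,0,0,0,0,0,0,0,0,0,0,0,0,0,0,0,0,0],
  grip=0.065,
)

```text
clock: 25.57
eef_pos: [0.4529, -0.0036, 0.0574]
tool_rot: [-0.148, 0.989, 0.0, -0.0]
ft_force: [0.4, -0.2, 0.7]
grip_width: 0.0651
```

Request:
apply_moves(
  plan=[0,0,-0.01,0,0,0,0,0,-0.03,0,0,0,0,0,-0.06,0,0,0,0,0,-0.09,0,0,0,0,0,-0.11,0,0,0,0,0,-0.12,0,0,0,0,0,-0.12,0,0,0,0,0,-0.12,0,0,0],
)

```text
clock: 26.23
eef_pos: [0.4532, -0.0036, 0.1776]
tool_rot: [-0.148, 0.989, -0.0, 0.0]
ft_force: [-0.1, -0.5, -0.4]
grip_width: 0.0648
```

```bash
python3 ov.py wrist ov6 s3 0.4537 -0.0037 0.297 0.056 s2 .4537 -.0037 .297 0.036; python3 g.py 0.635 -0.004 0.16 0.2
```

```text
26.2833 [ 0.4525 -0.0036  0.1767] [-0.9559 -0.2936  0.0013] z [-0.0014 -0.     -1.    ] [-0.16 -0.11  0.07] 0.06470311101749421
[-0.1743 -0.054   0.0165  0.0003 -0.0013  0.098 ]
```

View pics/ov6.png

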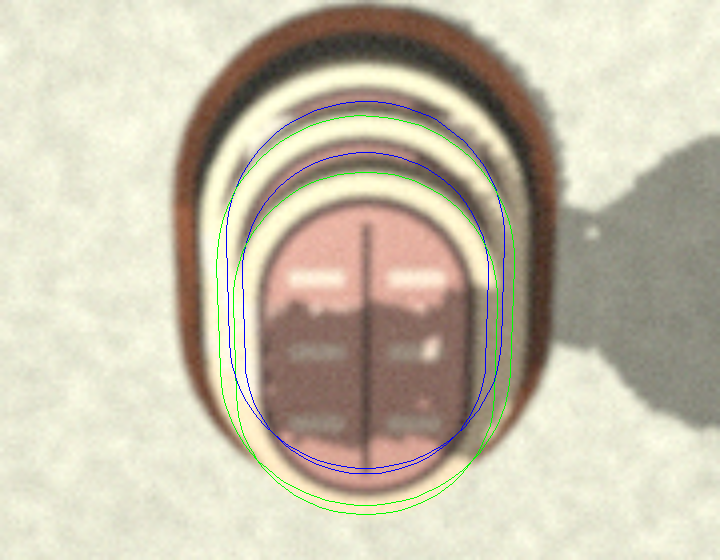

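Request:
apply_moves(
  plan=[-0.02,-0.006,0,0,0,0,-0.045,-0.014,0,0,0,0,-0.07,-0.022,0.003,0,0,0,-0.095,-0.03,0.006,0,0,0,-0.12,-0.037,0.009,0,0,0,-0.145,-0.045,0.013,0,0,0,-0.165,-0.051,0.016,0,0,0,-0.1743,-0.054,0.0165,0,0,0,-0.1743,-0.054,0.0165,0,0,0,-0.1743,-0.054,0.0165,0,0,0],
  grip=0.07,
)

```text
clock: 27.12
eef_pos: [0.6343, -0.0041, 0.1584]
tool_rot: [-0.148, 0.989, 0.0, -0.002]
ft_force: [-0.6, 0.6, -0.4]
grip_width: 0.07
```

```bash
python3 w.py crown 0.635 -0.004 0 wc 60; python3 g.py 0.634 -0.004 0.004 0.297;python3 ov.py top ov7 s3 0.4537 -0.0037 0.297 0.056 base 0.4537 -0.0037 0.297 0
```

```text
27.1167 [ 0.6343 -0.0041  0.1584] [-0.63  0.57 -0.38] 0.07 crown [ 0.6361 -0.005   0.    ] 0.035
27.1667 [ 0.6341 -0.004   0.1592] [-0.9559 -0.2936  0.0039] z [-0.004 -0.    -1.   ] [ 0.26 -0.6  -0.08] 0.06995349479949789
[-5.000e-04 -1.000e-04  1.552e-01  1.200e-03 -3.900e-03  1.000e-03]
```

View pics/wc.png

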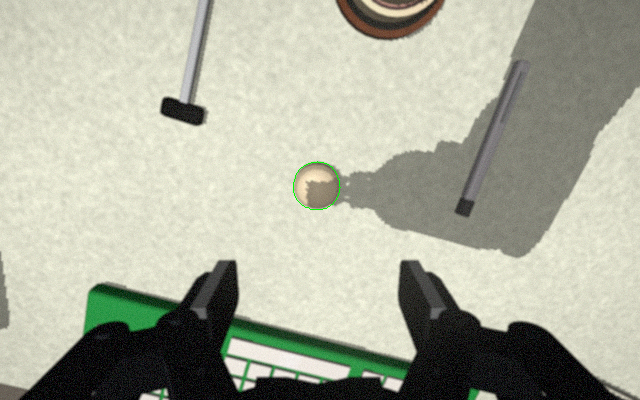

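View pics/ov7.png

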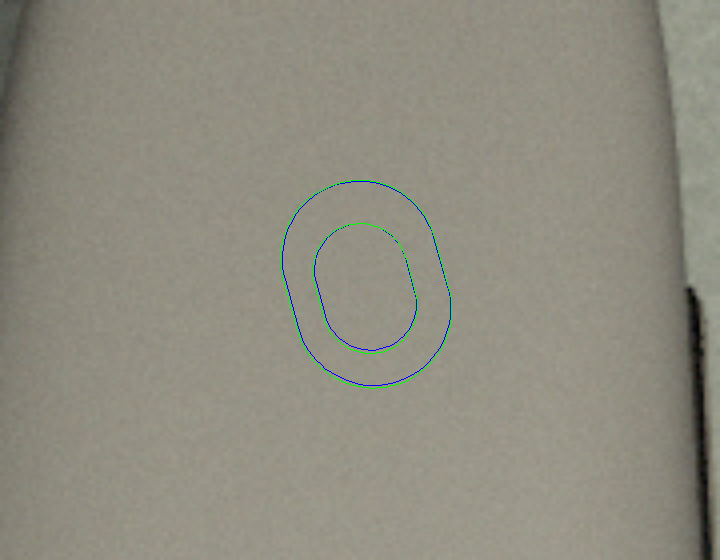

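Request:
apply_moves(
  plan=[-0.0015,-0.001,0.03,0,-0.003,0,-0.0015,-0.001,0.06,0,-0.003,0,-0.0015,-0.001,0.09,0,-0.003,0,-0.0015,-0.001,0.115,0,-0.003,0,-0.0015,-0.001,0.13,0,-0.003,0,-0.0015,-0.001,0.135,0,-0.003,0,-0.0015,-0.001,0.135,0,-0.003,0,-0.0015,-0.001,0.135,0,-0.003,0],
)

```text
clock: 27.88
eef_pos: [0.6373, -0.0046, 0.027]
tool_rot: [-0.148, 0.989, 0.0, 0.002]
ft_force: [0.3, 0.1, 0.7]
grip_width: 0.0699
```

```bash
python3 w.py crown 0.635 -0.004 0 wc1 100; python3 g.py 0.6355 -0.0045 0.004 0.297
```

```text
27.8833 [ 0.6373 -0.0046  0.027 ] [0.3  0.13 0.69] 0.0699 crown [ 0.6365 -0.0049  0.    ] 0.025
27.9333 [ 0.6381 -0.0046  0.0277] [-0.9559 -0.2935 -0.0053] z [ 5.3e-03  8.0e-04 -1.0e+00] [ 0.7  -0.26 -0.82] 0.07000804893985778
[ 0.0026  0.0009  0.0237 -0.0008  0.0053  0.0009]
```

View pics/wc1.png

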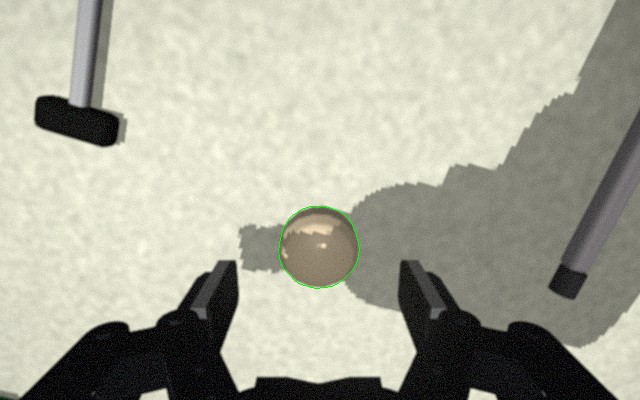

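Request:
apply_moves(
  plan=[0.001,0,0.01,0,0.003,0,0.001,0,0.018,0,0.003,0,0.001,0,0.0225,0,0.003,0,0.001,0,0.0235,0,0.003,0,0.001,0,0.0235,0,0.003,0,0.001,0,0.0235,0,0.003,0],
)

```text
clock: 28.43
eef_pos: [0.6362, -0.0048, 0.0022]
tool_rot: [-0.148, 0.989, 0.0, -0.0]
ft_force: [-0.8, 0.7, 0.1]
grip_width: 0.07
```

```bash
python3 g.py 0.636 -0.0048 0.004 0.297
```

```text
28.4333 [ 0.6362 -0.0048  0.0022] [-9.559e-01 -2.936e-01  6.000e-04] z [-6.e-04 -1.e-04 -1.e+00] [-0.82  0.7   0.08] 0.06995860340959471
[ 0.0002  0.0001 -0.0018  0.0001 -0.0006  0.001 ]
```

Request:
apply_moves(
  plan=[0,0,-0.001,0,0,0,0,0,-0.001,0,0,0,0,0,-0.001,0,0,0],
)

```text
clock: 28.68
eef_pos: [0.6366, -0.0049, 0.0038]
tool_rot: [-0.148, 0.989, -0.0, 0.0]
ft_force: [-0.5, 0.5, 1.0]
grip_width: 0.0702
```

Request:
apply_moves(
  plan=[0,0,0,0,0,0,0,0,0,0,0,0,0,0,0,0,0,0,0,0,0,0,0,0,0,0,0,0,0,0,0,0,0,0,0,0,0,0,0,0,0,0,0,0,0,0,0,0,0,0,0,0,0,0],
  grip=0.025,
)

```text
clock: 29.43
eef_pos: [0.6367, -0.0048, 0.0041]
tool_rot: [-0.148, 0.989, -0.0, 0.0]
ft_force: [-1.0, 0.3, 5.8]
grip_width: 0.0369
```

```bash
python3 w.py crown 0.636 -0.0048 0 wc2 100;python3 g.py 0.636 -0.0048 0.004 0.297
```

```text
29.4333 [ 0.6367 -0.0048  0.0041] [-1.    0.31  5.82] 0.0369 crown [ 0.6366 -0.005   0.    ] 0.03
29.4833 [ 0.6367 -0.0048  0.0041] [-9.559e-01 -2.936e-01 -7.000e-04] z [ 7.e-04 -1.e-04 -1.e+00] [-1.52  0.03  5.74] 0.036695808751500796
[ 0.0006  0.0002  0.0001 -0.0003  0.0007  0.001 ]
```

View pics/wc2.png

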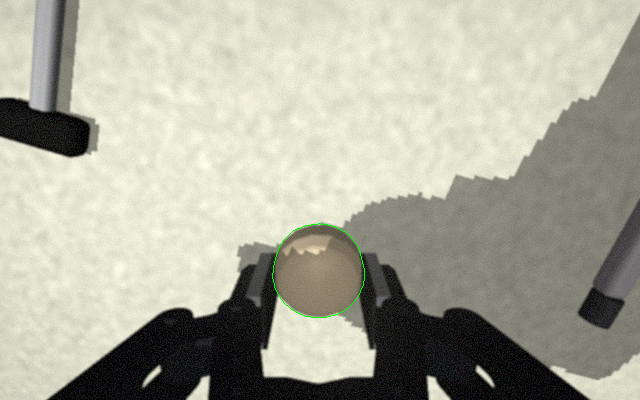

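Request:
apply_moves(
  plan=[0,0,-0.01,0,0,0,0,0,-0.03,0,0,0,0,0,-0.06,0,0,0,0,0,-0.09,0,0,0,0,0,-0.12,0,0,0,0,0,-0.145,0,0,0,0,0,-0.155,0,0,0,0,0,-0.155,0,0,0,0,0,-0.155,0,0,0],
)

```text
clock: 30.23
eef_pos: [0.636, -0.0049, 0.1578]
tool_rot: [-0.148, 0.989, 0.0, -0.0]
ft_force: [-0.8, 0.6, -0.6]
grip_width: 0.0369
```

```bash
python3 w.py crown 0.636 -0.0048 0.155 wc3 100;python3 g.py 0.4537 -0.0037 0.159 0.297
```

```text
30.2333 [ 0.636  -0.0049  0.1578] [-0.83  0.57 -0.58] 0.0369 crown [ 0.6356 -0.0054  0.    ] 0.04
30.2833 [ 0.6352 -0.0048  0.1564] [-0.9559 -0.2936  0.0034] z [-3.5e-03 -1.0e-04 -1.0e+00] [-0.45  0.23 -0.91] 0.03683174661439509
[ 0.1732  0.0544 -0.0019  0.0009 -0.0034  0.001 ]
```

View pics/wc3.png

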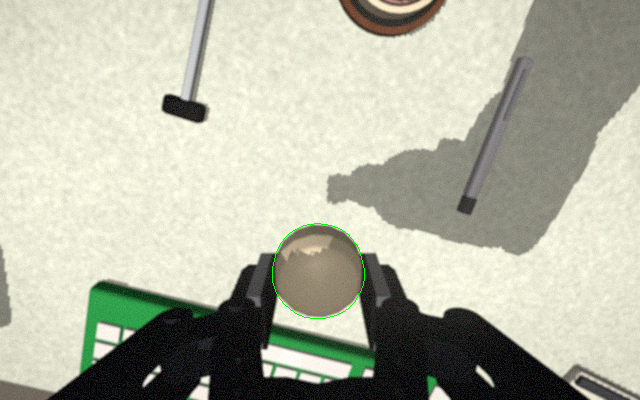

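Request:
apply_moves(
  plan=[0.007,0.002,0,0,0,0,0.02,0.006,0,0,0,0,0.04,0.0125,0,0,0,0,0.06,0.019,0,0,0,0,0.08,0.025,0,0,0,0,0.1,0.0315,0,0,0,0,0.12,0.038,0,0,0,0,0.14,0.044,0,0,0,0,0.16,0.05,0,0,0,0,0.17,0.053,0,0,0,0,0.174,0.0544,0,0,0,0,0.174,0.0544,0,0,0,0],
)

```text
clock: 31.28
eef_pos: [0.4519, -0.0039, 0.1573]
tool_rot: [-0.148, 0.989, 0.0, -0.002]
ft_force: [-0.2, -0.0, 0.4]
grip_width: 0.0364
```

Request:
apply_moves(
  plan=[0,0,0,0,0,0,0,0,0,0,0,0,0,0,0,0,0,0],
)

```text
clock: 31.53
eef_pos: [0.4547, -0.0039, 0.1582]
tool_rot: [-0.148, 0.989, -0.0, -0.0]
ft_force: [-0.1, 0.3, -0.2]
grip_width: 0.0371
```

```bash
python3 g.py 0.4537 -0.0037 0.086 0.297
```

```text
31.5333 [ 0.4547 -0.0039  0.1582] [-9.559e-01 -2.936e-01  4.000e-04] z [-4.e-04 -1.e-04 -1.e+00] [-0.06  0.33 -0.2 ] 0.03707426021545865
[ 0.0008  0.0005  0.0722  0.     -0.0004  0.001 ]
```

Request:
apply_moves(
  plan=[0,0,0.015,0,0,0,0,0,0.03,0,0,0,0.0005,0,0.047,0,0,0,0.0005,0,0.06,0,0,0,0.0005,0,0.068,0,0,0,0.0005,0,0.0715,0,0,0,0.0005,0,0.0715,0,0,0,0.0005,0,0.0715,0,0,0],
)

```text
clock: 32.2
eef_pos: [0.454, -0.0041, 0.0873]
tool_rot: [-0.148, 0.989, -0.0, 0.0]
ft_force: [0.2, 0.1, -0.6]
grip_width: 0.0366
```

```bash
python3 g.py 0.4537 -0.0037 0.0801 0.297
```

```text
32.2 [ 0.454  -0.0041  0.0873] [-9.559e-01 -2.936e-01 -1.000e-04] z [ 1.e-04 -1.e-04 -1.e+00] [ 0.21  0.08 -0.57] 0.03656914165440701
[ 0.0002  0.0005  0.0072 -0.0001  0.0001  0.001 ]
```

Request:
apply_moves(
  plan=[0,0,0.003,0,0,0,0,0,0.006,0,0,0,0,0,0.0072,0,0,0,0,0,0.0077,0,0,0,0,0,0.0077,0,0,0],
)

```text
clock: 32.62
eef_pos: [0.4538, -0.0041, 0.08]
tool_rot: [-0.148, 0.989, -0.0, 0.0]
ft_force: [-1.5, -0.0, 3.3]
grip_width: 0.0369
```

```bash
python3 g.py 0.4537 -0.0037 0.0801 0.297
```

```text
32.6167 [ 0.4538 -0.0041  0.08  ] [-9.559e-01 -2.935e-01 -7.000e-04] z [ 7.e-04 -1.e-04 -1.e+00] [-1.47 -0.05  3.3 ] 0.03687383194294678
[-0.      0.0004 -0.0001 -0.0003  0.0007  0.0009]
```

Request:
apply_moves(
  plan=[0,0,0,0,0,0,0,0,0,0,0,0,0,0,0,0,0,0,0,0,0,0,0,0,0,0,0,0,0,0,0,0,0,0,0,0,0,0,0,0,0,0],
  grip=0.06,
)

```text
clock: 33.2
eef_pos: [0.4535, -0.0041, 0.0792]
tool_rot: [-0.148, 0.989, 0.0, -0.0]
ft_force: [0.1, 0.6, -0.1]
grip_width: 0.0599
```

Request:
apply_moves(
  plan=[0,0,-0.01,0,0,0,0,0,-0.03,0,0,0,0,0,-0.06,0,0,0,0,0,-0.09,0,0,0,0,0,-0.11,0,0,0,0,0,-0.12,0,0,0,0,0,-0.12,0,0,0,0,0,-0.12,0,0,0],
)

```text
clock: 33.87
eef_pos: [0.4538, -0.0041, 0.1995]
tool_rot: [-0.148, 0.989, -0.0, 0.0]
ft_force: [-0.5, -0.2, -1.1]
grip_width: 0.06
```

Request:
apply_moves(
  plan=[0,-0.03,0,0,0,0,0,-0.06,0,0,0,0,0,-0.1,0,0,0,0,0,-0.14,0,0,0,0,0,-0.18,0,0,0,0,0,-0.21,0,0,0,0,0,-0.22,0,0,0,0,0,-0.22,0,0,0,0,0,-0.22,0,0,0],
)

```text
$.plan: bad value
```

```bash
python3 g.py 0.4537 -0.0037 0.0801 0.297; python3 ov.py top ov8 crown 0.4537 -0.0037 0 0.076 s3 0.4537 -0.0037 0.297 0.056 base 0.4537 -0.0037 0.297 0;python3 ov.py scene ov9 crown 0.4537 -0.0037 0 0.076 s3 0.4537 -0.0037 0.297 0.056 base 0.4537 -0.0037 0.297 0
```

```text
33.8667 [ 0.4538 -0.0041  0.1995] [-9.559e-01 -2.935e-01 -8.000e-04] z [ 9.e-04 -1.e-04 -1.e+00] [-0.47 -0.16 -1.07] 0.05999461021324303
[ 1.000e-04  4.000e-04  1.194e-01 -3.000e-04  8.000e-04  9.000e-04]
```

View pics/ov8.png

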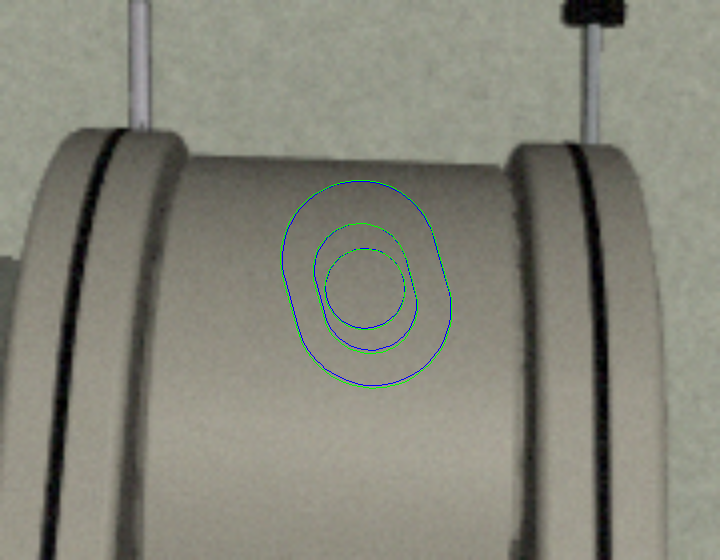

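View pics/ov9.png

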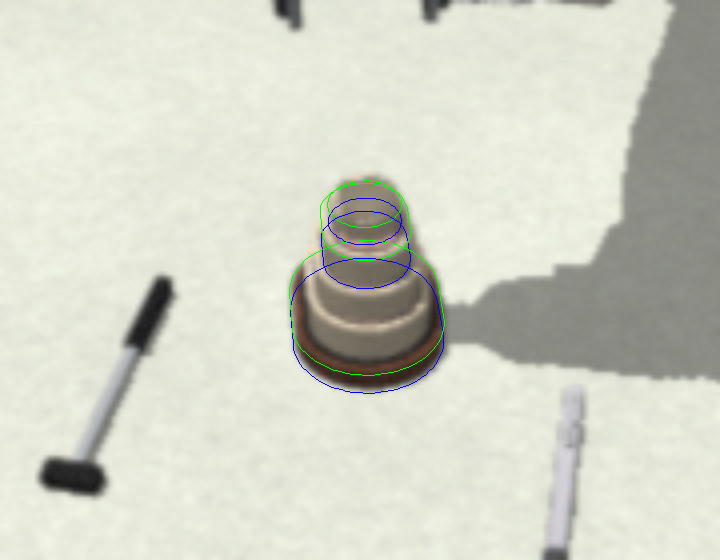

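Request:
apply_moves(
  plan=[0,-0.03,-0.01,0,0,0,0,-0.06,-0.02,0,0,0,0,-0.1,-0.02,0,0,0,0,-0.14,-0.02,0,0,0,0,-0.18,-0.02,0,0,0,0,-0.21,-0.02,0,0,0,0,-0.22,-0.02,0,0,0,0,-0.22,-0.02,0,0,0],
)

```text
clock: 34.63
eef_pos: [0.5177, -0.2164, 0.217]
tool_rot: [-0.147, 0.989, 0.001, -0.002]
ft_force: [0.9, -0.8, -0.7]
grip_width: 0.0601
```

```bash
python3 ov.py top ov10 crown 0.4537 -0.0037 0 0.076 s3 0.4537 -0.0037 0.297 0.056 base 0.4537 -0.0037 0.297 0
```

```text
(no output)
```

View pics/ov10.png

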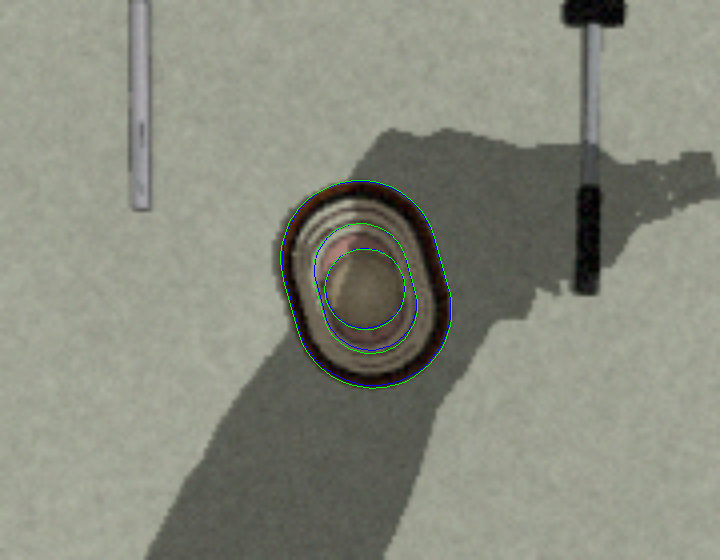

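The top view shows the whole stack centred and lined up: the crown sits at about (365, 288) in the zoomed picture, on its predicted outline. The penlight and hammer are where they were.

Request:
apply_moves(
  plan=[0,0,0,0,0,0,0,0,0,0,0,0,0,0,0,0,0,0,0,0,0,0,0,0,0,0,0,0,0,0,0,0,0,0,0,0],
)

```text
clock: 35.18
eef_pos: [0.5182, -0.2137, 0.2196]
tool_rot: [-0.149, 0.989, -0.0, 0.0]
ft_force: [0.5, -0.1, 0.8]
grip_width: 0.0599
```

```bash
python3 -c "
from workcell import bot
print(bot.job_done())"
```

```text
the job is handed in; nothing more can be done
None
```

The model is rebuilt on its base in the required order: largest, middle and smallest slice, then the crown. Each piece was let go before I fetched the next. I handed the job in at about 35 s of the 122 s allowed; it reports no verdict.

- **Alignment:** My last overhead overlay showed the top slice, crown and base within about 1–2 mm of their predicted outlines and lined up. I had already checked the two lower slices the same way after placing each one.
- **Bystanders:** I never touched the penlight, hammer or jar. The penlight and hammer looked unmoved in the last overhead view; that crop did not include the jar, so I did not check it there.
- **What went wrong:**
  - On the first approach the last joint hit its range limit. I mended it with a half turn of the tool.
  - One automatic outline fit of the largest slice on the base failed because it picked up the base's rim. I checked that slice by overlay instead.
  - A retreat move was refused for bad formatting and resent.

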